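# Tidy the stationery into the desk organiser

### The arm

A 6-joint arm with a two-finger parallel gripper is mounted at the origin on a cart in front of the work surface, level with it; the furniture and walls round the work are solid. World frame = base frame: x ahead of the robot, y to its left, z up, the work surface at z = 0. Lengths are in mm, angles in rad, forces in N, time in s.
With the tool pointing down it reaches from about 300 to 775 mm from the base axis. Payload 14.6 kg.
Tool frame: the origin (TCP) lies at the very end of the fingers, on their centre line; the grasp point (between the pads) lies 19 mm behind it; z points along the fingers, y is the direction in which the jaws open and shut (so a half turn about z gives the same grasp; the last joint's range is limited). The gripper opens to 94 mm and grips with 3 to 60 N. Pads are 16 mm wide; open, the fingers measure 119 mm over their backs; the gripper's body (75 mm by 177 mm) begins 78 mm behind the grasp point.
Start: joints at [-1.304, 0.3, 1.521, -0, 1.321, -0.067], TCP at [180.192, -519.634, 205.446] pointing down, gripper open.
Joint ranges: [-3.03, 3.03], [-0.79, 2.21], [0.23, 2.52], [-1.04, 4.18], [0, 3.07], [-2.55, 2.55]. Speed limits (rad/s): [2.22, 2.22, 2.57, 3.14, 3.14, 3.14].

### API

Orientations are given as [roll, pitch, yaw] about the fixed x, y, z axes, in that order (R = Rz(yaw) Ry(pitch) Rx(roll)).
In Python, from cell import manip gives the robot as it stands.
- The arm moves only by the shell command python3 -m pendant 'ROWS' [FORCE]. ROWS is JSON, a list of rows, each an object with "claw": the finger opening in m, from 0 to 0.094; "delta_pos": the shift along the tool's x, y, z in m, a list of three; "rotation": the turn, a rotation vector about the tool's x, y, z in rad, a list of three. A call has 1 to 10 rows; each row is the pose to reach, as a shift and turn from the pose measured when the call began, along the tool's axes at that moment; what a row does not reach only later rows make up. A row lasts 1/8 s, in which the tool goes at most 62.5 mm and 10.7 degrees, less where a joint would pass 70% of its speed; a pose out of reach is approached as far as the arm can. A call with a gripper value outside its range is refused whole. The fingers move at their own pace and stop on an object; FORCE is the grip in N (left out, the last holds). Time passes only in rows, so rows that repeat a pose let the fingers close. It gives the time, the measured TCP pose, the force and the opening at its end, in the units of the state.
- manip.read_state(): the state, without advancing time (a new reading comes with each control period).
- manip.camera(name): name is "scene" or "side" or "wrist"; returns the picture (420x560x3 uint8, red, green, blue); there is no depth.
- manip.camera_model(name): a dict with "fx", "fy", "cx", "cy" (pixels), "cam_to_world" (4x4, takes a point from camera to world coordinates); the wrist camera has in their place "T_tool_cam" (4x4, takes a point from camera to tool coordinates, whose origin is the TCP and whose axes are the flange's). Camera axes: x right, y up, looking along -z (the intrinsics and any distortion apply to the point x, -y, -z); pixel columns grow to the right and rows downward; lengths in mm; the calibration is good to about 2 mm. The wrist camera is an equidistant fisheye: a pixel r from the principal point sees the ray r / f radians off the axis. A picture is of the moment at which its call begins: read the wrist's pose just before it. camera_model takes no time and is no camera call.
- manip.sign_off(): hands the job in, once; it reports no verdict.
The state is a dict: "clock": time; "joints": joint angles; "qd": joint speeds; "effort": joint torques, N m; "eef_pos": TCP position; "eef_rot": TCP orientation; "wrist_force": force on the tool from outside, world axes, zero at the start; "moment": the same for the moment, N m; "finger_gap": finger opening in mm.
Only numpy, scipy, OpenCV 4.12 (cv2) and the standard library are available. Lean on these libraries where they do the work, as an engineer would, in place of code of your own. Each camera call takes 0.05 s, during which the arm holds its last target.

### The job

Gather the four pieces of stationery into the wooden organiser tray, each standing upright on the floor of its own cell: the round clip tin in the large cell with the finger gaps, the hand stamp lengthwise in the long narrow cell, the correction fluid bottle in the small square cell and the glue stick in the round tube. The torch and the block battery do not belong there: leave them standing where they are.

Things in the scene. Friction and masses are not known exactly. Their poses are not given: they have to be found in the camera images.
- glue_mid (a point): Glue stick standing on the desk between the monitors and the robot (another, out of reach at the far left, is no part of this): straight plain cylinder, white cap, 27 mm diameter, 96 mm tall. Point at its centre, 48 mm above its foot; z is its axis, up.
- bottle_mid (a point): Correction fluid bottle, standing: round body 31 mm diameter up to 44 mm, narrower cap 22 mm diameter above it, 74 mm tall in all. Point on its axis half-way up, 37 mm above its foot; z up.
- stamp_mid (a point): Wooden hand stamp standing on its face: base block 35 mm (x) x 61 mm (y), 20 mm high, with a turned handle above its middle: a neck 22 mm across to 38 mm, then a knob 24 mm across from 38 to 72 mm (its top). Point on the handle's axis half-way up, 36 mm above its foot; y is the long way of the base, z up. Lift it by the knob.
- tin_mid (a point): Round lidded clip tin, lying flat: 66 mm diameter at the lid (63 mm below it), 30 mm high. Point at its centre, 15 mm above its foot; z up.
- torch_mid (a point): Small torch standing on its tail, not to be moved: 24 mm barrel that widens to a 33 mm head with a lens on top, 103 mm tall. Point half-way up on its axis; z up.
- battery_mid (a point): Small block battery standing with its two round terminals on top, not to be moved: about 28 x 31 mm over all, 44 mm tall plus the terminals. Point at its centre; z up.
- tin_cell (a point): The largest cell, at one end of the organiser tray, clear 100 mm (x) x 86 mm (y); its walls across x have a 50 mm wide gap in the middle, for fingers. Tray: light wood, 108 x 204 mm, fixed; floor 3 mm thick, walls 3 to 4 mm thick and 14 mm high over the desk. Point: centre of the cell's floor, 3 mm above the desk; x across the tray (away from the robot, up to 0.3 rad turned), y along it, z up.
- stamp_cell (a point): The long narrow cell next to the tin cell, clear 100 mm (x) x 54 mm (y), for the stamp with its long side along x (either way round). Point: centre of the cell's floor, 3 mm above the desk; x across the tray (away from the robot, up to 0.3 rad turned), y along it, z up.
- bottle_cell (a point): The small square cell at the end of the tray away from the tin cell, on the +x side, clear 49 mm (x) x 50 mm (y). Point: centre of the cell's floor, 3 mm above the desk; x across the tray (away from the robot, up to 0.3 rad turned), y along it, z up.
- glue_tube (a point): The round upright tube beside the square cell, on its -x side: inner diameter 44 mm, wall 3 mm, rim 43 mm above the desk (40 mm above the tray floor). Point: centre of the cell's floor, 3 mm above the desk; x across the tray (away from the robot, up to 0.3 rad turned), y along it, z up.

How it is judged:
By the outcome, as a careful person would: the job done as asked, in the order asked, and still so for the second after the job is handed in, with the robot touching nothing.
It also fails if it takes over 102 s, if anything falls off the work surface, if the arm or the gripper's body presses on something with over 40 N, if the wrist force passes 120 N, or if a joint passes its speed limit or range.

## Working session

There is one attempt and no reset: what is moved stays moved. The work goes in short steps, Python scripts to look and compute and a shell command to move; the robot and the scene stay as the last step left them, time stands still between calls to the robot, and variables do not carry over. Pictures are saved under pics/ and viewed, and the job is handed in when it is done.

```bash
ls; mkdir -p pics; python3 - <<'E'
from cell import manip
import cv2,json
s=manip.read_state();print(s)
for n in ["scene","side","wrist"]:
    im=manip.camera(n);cv2.imwrite(f"pics/{n}0.png",cv2.cvtColor(im,cv2.COLOR_RGB2BGR))
    print(n,manip.camera_model(n))
E
```

```text
pics
{'clock': 0.0, 'joints': array([-1.30360991e+00,  3.00494884e-01,  1.52159756e+00,  2.19568213e-05,
        1.32071973e+00, -6.66111719e-02]), 'qd': array([ 9.23077455e-04, -4.56465486e-04,  7.14189720e-04, -1.25968142e-03,
       -9.15703845e-05, -2.50843838e-04]), 'effort': array([-3.95842537e-03, -5.31817281e+01, -3.52734482e+01,  7.07033440e-02,
        2.44013371e-02, -5.81030963e-05]), 'eef_pos': array([ 180.12234246, -519.37755057,  204.8663242 ]), 'eef_rot': array([-3.14037725e+00, -1.02393624e-04,  3.33792079e-01]), 'wrist_force': array([-0.05684015, -0.60700415, -0.33519571]), 'moment': array([ 0.02707974,  0.02560004, -0.02295425]), 'finger_gap': 93.76778384578837}
scene {'fx': 420.54823019517016, 'fy': 420.54823019517016, 'cx': 276.7043079633421, 'cy': 209.30203593916835, 'cam_to_world': array([[-6.49396380e-01,  4.80699205e-01, -5.89247500e-01,
        -6.78234989e+01],
       [-7.60122889e-01, -4.33051164e-01,  4.84437698e-01,
         5.32184852e+02],
       [-2.23054993e-02,  7.62492599e-01,  6.46612326e-01,
         6.72164150e+02],
       [ 0.00000000e+00,  0.0
[... 287 characters left out ...]
01, -4.57237452e-01,  8.82963531e-01,
         1.12894664e+03],
       [ 3.65175415e-04,  8.87981120e-01,  4.59879763e-01,
         6.15072371e+02],
       [ 0.00000000e+00,  0.00000000e+00,  0.00000000e+00,
         1.00000000e+00]])}
wrist {'fx': 325.19226210127806, 'fy': 325.19226210127806, 'cx': 275.6362233577426, 'cy': 209.7869285683836, 'T_tool_cam': array([[ 6.74532072e-04,  9.65773720e-01,  2.59385172e-01,
         7.46310335e+01],
       [ 9.99999258e-01, -9.14662008e-04,  8.05076702e-04,
         7.22101305e-01],
       [ 1.01477168e-03,  2.59384436e-01, -9.65773620e-01,
        -1.79600270e+02],
       [ 0.00000000e+00,  0.00000000e+00,  0.00000000e+00,
         1.00000000e+00]])}
```

View pics/scene0.png

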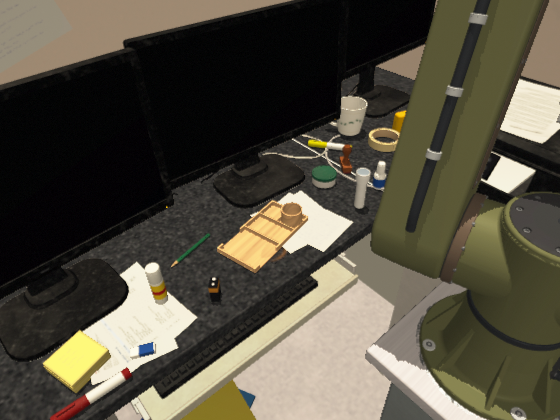

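View pics/side0.png

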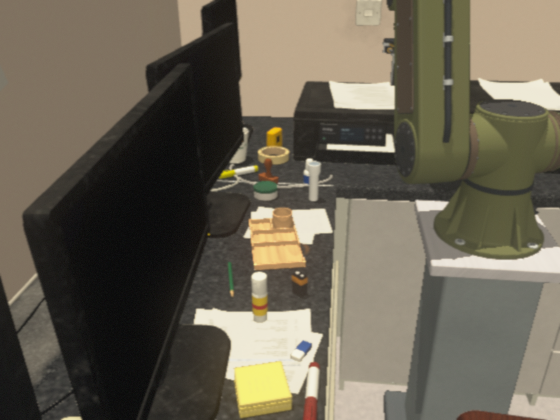

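View pics/wrist0.png

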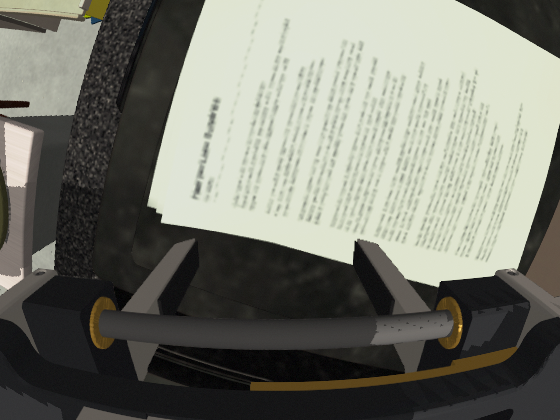

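```bash
cat > h.py <<'E'
import numpy as np,cv2
from cell import manip
from scipy.spatial.transform import Rotation as R
def save(n,f,crop=None,k=1):
    im=manip.camera(n); cv2.imwrite(f"pics/raw_{f}.png",im[:,:,::-1])
    zoom("raw_"+f,f,crop,k)
def zoom(src,dst,crop,k):
    im=cv2.imread(f"pics/{src}.png")
    if crop: im=im[crop[1]:crop[3],crop[0]:crop[2]]
    cv2.imwrite(f"pics/{dst}.png",cv2.resize(im,None,fx=k,fy=k,interpolation=cv2.INTER_CUBIC))
def ray(n,u,v,pose=None):
    m=manip.camera_model(n)
    a=(u-m['cx'])/m['fx'];b=(v-m['cy'])/m['fy']
    if n=='wrist':
        r=np.hypot(a,b);s=np.sin(r)/r if r>1e-9 else 1
        d=np.array([a*s,-b*s,-np.cos(r)])
        T=np.eye(4);T[:3,:3]=R.from_euler('xyz',pose[1]).as_matrix();T[:3,3]=pose[0]
        T=T@m['T_tool_cam']
    else: d=np.array([a,-b,-1.]);T=m['cam_to_world']
    d=T[:3,:3]@d
    return T[:3,3],d/np.linalg.norm(d)
def atz(n,u,v,z,pose=None):
    o,d=ray(n,u,v,pose);return o+d*(z-o[2])/d[2]
def tri(*rs):
    A=np.zeros((3,3));b=np.zeros(3)
    for o,d in rs:
        P=np.eye(3)-np.outer(d,d);A+=P;b+=P@o
    x=np.linalg.solve(A,b);return x,[np.linalg.norm((np.eye(3)-np.outer(d,d))@(x-o)) for o,d in rs]
E
python3 - <<'E'
from h import *
zoom("scene0","sz1",(210,90,410,280),4)
zoom("side0","dz1",(190,110,360,300),3)
np.set_printoptions(precision=1,suppress=True)
for p in [(361,205),(380,185),(347,170),(323,185),(157,300),(214,298),(263,255),(292,222)]: print(p,atz("scene",*p,0))
E
```

```text
(361, 205) [ 417.  -137.8    0. ]
(380, 185) [ 438.  -237.4    0. ]
(347, 170) [ 542.3 -224.6    0. ]
(323, 185) [ 538.3 -126.8    0. ]
(157, 300) [492.2 386.3   0. ]
(214, 298) [420.9 298.3   0. ]
(263, 255) [447.  151.6   0. ]
(292, 222) [484.7  31.9   0. ]
```

View pics/sz1.png

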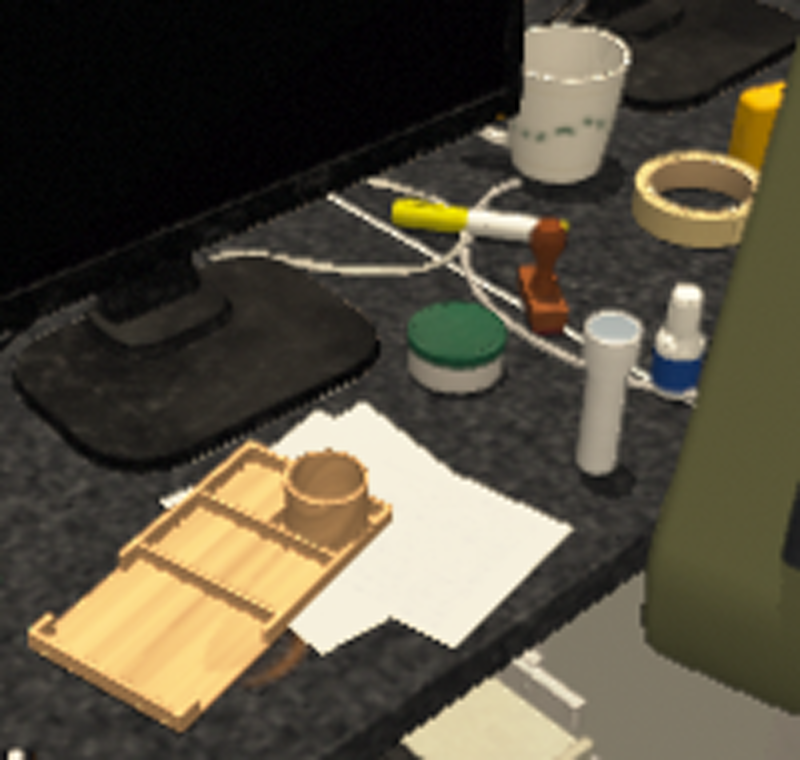

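View pics/dz1.png

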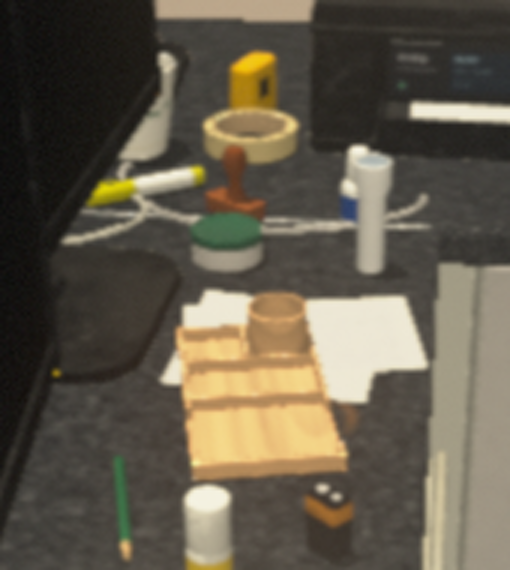

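```bash
cat >> h.py <<'E'
np.set_printoptions(precision=2,suppress=True)
def st():
    s=manip.read_state();return s
def pose():
    s=manip.read_state();return s['eef_pos'],s['eef_rot']
def go(pos,yaw):
    """delta (m, tool axes) and rotvec to bring TCP to pos, tool down with yaw"""
    p,e=pose();R0=R.from_euler('xyz',e)
    best=R.from_euler('xyz',[np.pi,0,yaw])
    d=R0.inv().apply(np.array(pos)-p)/1000
    rv=(R0.inv()*best).as_rotvec()
    n=max(np.linalg.norm(d)/.0625,np.degrees(np.linalg.norm(rv))/10.7)
    np.set_printoptions(precision=4,suppress=True)
    print("delta",d,"rot",rv,"rows>=%.1f"%n); np.set_printoptions(precision=2,suppress=True)
E
python3 -c "
from h import *
go((400,-120,250),0)"
```

```text
delta [ 0.3386 -0.3054 -0.0447] rot [-0.0009  0.0001  0.3338] rows>=7.3
```

```bash
python3 -m pendant '[{"claw":0.094,"delta_pos":[0.339,-0.305,-0.045],"rotation":[0,0,0.334]},{"claw":0.094,"delta_pos":[0.339,-0.305,-0.045],"rotation":[0,0,0.334]},{"claw":0.094,"delta_pos":[0.339,-0.305,-0.045],"rotation":[0,0,0.334]},{"claw":0.094,"delta_pos":[0.339,-0.305,-0.045],"rotation":[0,0,0.334]},{"claw":0.094,"delta_pos":[0.339,-0.305,-0.045],"rotation":[0,0,0.334]},{"claw":0.094,"delta_pos":[0.339,-0.305,-0.045],"rotation":[0,0,0.334]},{"claw":0.094,"delta_pos":[0.339,-0.305,-0.045],"rotation":[0,0,0.334]},{"claw":0.094,"delta_pos":[0.339,-0.305,-0.045],"rotation":[0,0,0.334]},{"claw":0.094,"delta_pos":[0.339,-0.305,-0.045],"rotation":[0,0,0.334]}]' 20
python3 - <<'E'
from h import *
p=pose();print(p)
save("wrist","w1",None,1.4)
E
```

```text
clock: 1.27
eef_pos: [400.8, -119.3, 250.3]
eef_rot: [-3.141, 0.0, 0.002]
wrist_force: [0.4, -0.3, 0.3]
finger_gap: 93.9
(array([ 400.82, -119.33,  250.25]), array([-3.14,  0.  ,  0.  ]))
```

View pics/w1.png

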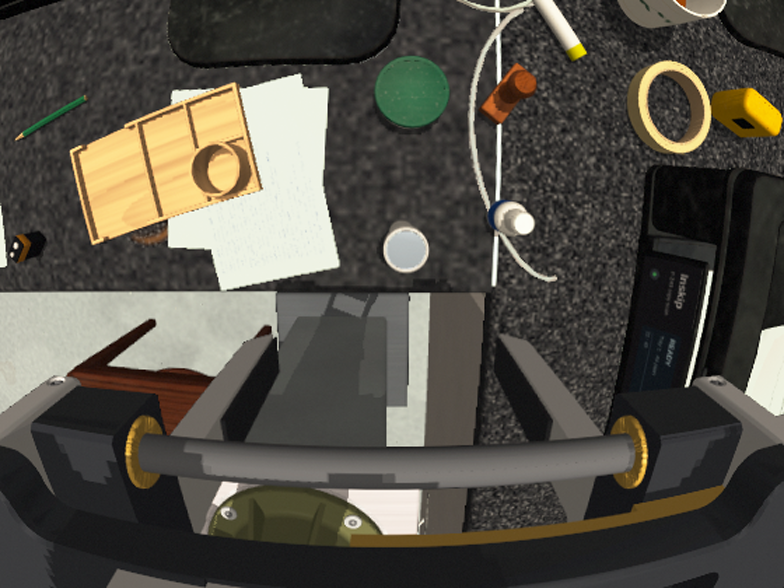

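```bash
python3 -m pendant '[{"claw":0.094,"delta_pos":[0.06,-0.13,0],"rotation":[0,0,0]},{"claw":0.094,"delta_pos":[0.06,-0.13,0],"rotation":[0,0,0]},{"claw":0.094,"delta_pos":[0.06,-0.13,0],"rotation":[0,0,0]},{"claw":0.094,"delta_pos":[0.06,-0.13,0],"rotation":[0,0,0]},{"claw":0.094,"delta_pos":[0.06,-0.13,0],"rotation":[0,0,0]}]' 20
python3 - <<'E'
from h import *
p=pose();print(p)
save("wrist","w2",None,1.4)
zoom("raw_w1","w1a",(40,30,260,210),3.5)
zoom("raw_w1","w1b",(240,20,420,210),3)
zoom("raw_w2","w2a",(120,30,340,250),2.6)
E
```

```text
clock: 1.95
eef_pos: [459.9, 8.5, 250.1]
eef_rot: [-3.141, 0.001, -0.0]
wrist_force: [0.6, 0.3, -0.6]
finger_gap: 94.0
(array([459.93,   8.5 , 250.08]), array([-3.14,  0.  , -0.  ]))
```

View pics/w2.png

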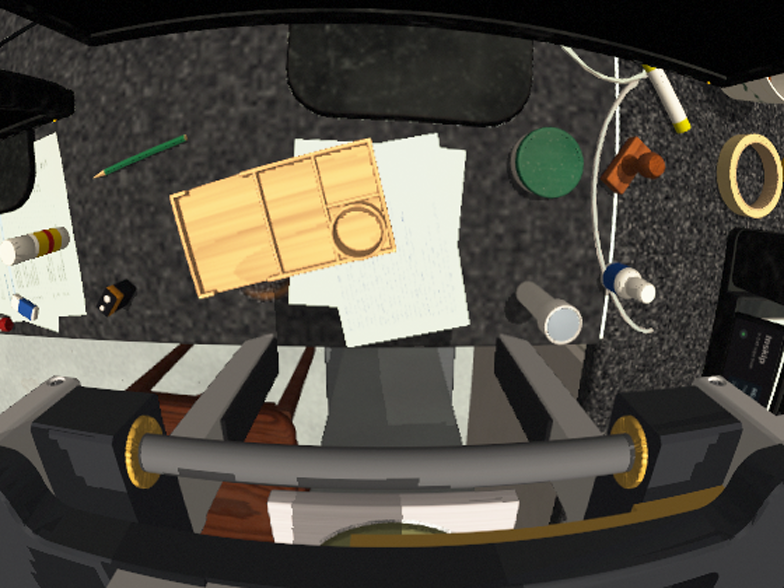

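View pics/w1a.png

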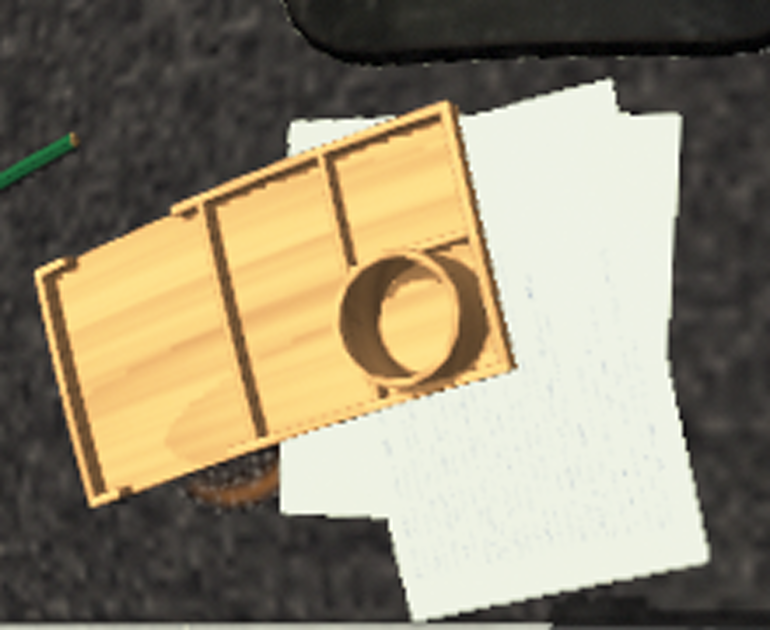

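View pics/w1b.png

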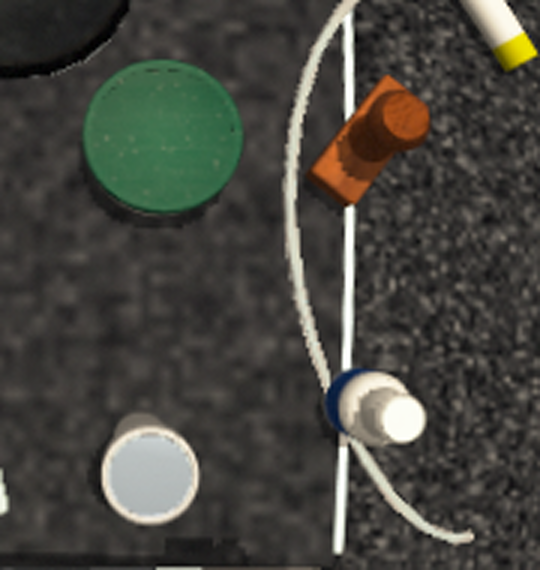

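```bash
python3 - <<'E'
from h import *
zoom("raw_w2","w2a",(110,90,295,225),4.2)
zoom("raw_w2","w2b",(355,80,485,250),3.5)
zoom("raw_w2","w2c",(0,130,110,240),5)
E
```

```text
(no output)
```

View pics/w2a.png

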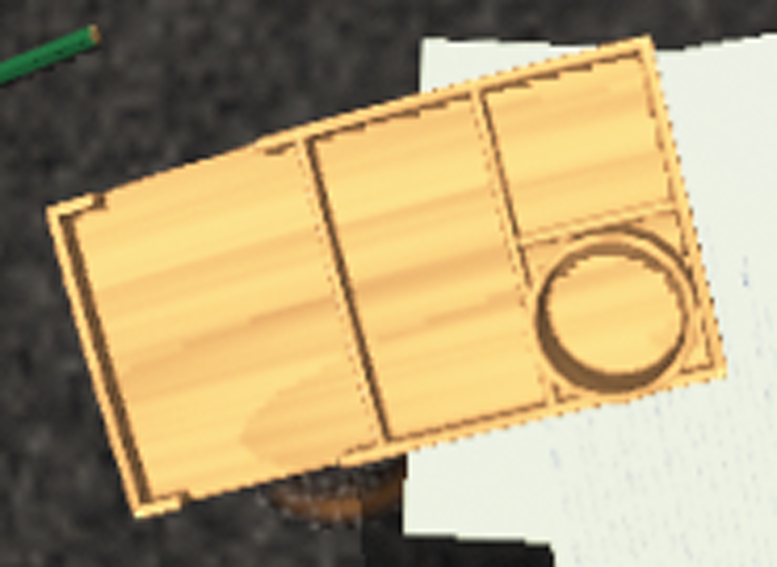

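View pics/w2b.png

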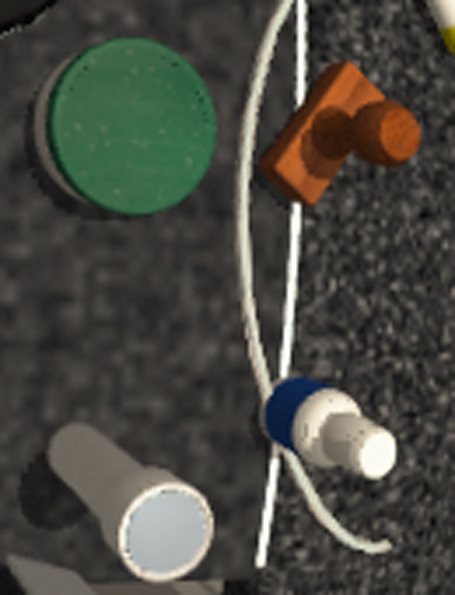

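View pics/w2c.png

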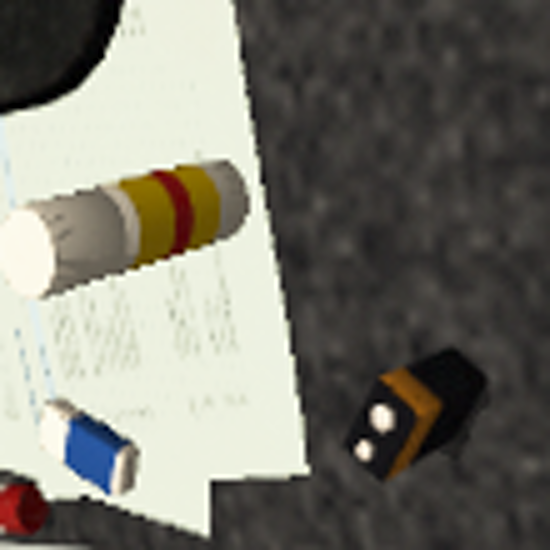

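```bash
cat > m.py <<'E'
from h import *
P1=([400.82,-119.33,250.25],[-3.1408,0,.002]);P2=([459.93,8.5,250.08],[-3.1408,.001,0])
def px(U,V,o,k): return ((U+.5)/k-.5+o[0],(V+.5)/k-.5+o[1])
a1=lambda U,V:ray("wrist",*px(U,V,(40,30),3.5),P1)
b1=lambda U,V:ray("wrist",*px(U,V,(240,20),3),P1)
a2=lambda U,V:ray("wrist",*px(U,V,(110,90),4.2),P2)
b2=lambda U,V:ray("wrist",*px(U,V,(355,80),3.5),P2)
if __name__=="__main__":
    print(tri(a1(38,270),a2(48,205)),'c LT')
    print(tri(a1(95,507),a2(140,518)),'c LB')
    print(tri(a1(452,100),a2(650,38)),'c RT')
    print(tri(a1(515,370),a2(724,375)),'c RB')
    print(tri(a1(399,320),a2(615,313)),'tube')
    print(tri(b1(163,137),b2(132,126)),'tin')
    print(tri(b1(405,116),b2(391,138)),'knob')
    print(tri(b1(388,77),b2(345,62)),'st far')
    print(tri(b1(310,172),b2(260,163)),'st left')
    print(tri(b1(350,205),b2(308,203)),'st near')
    print(tri(b1(404,419),b2(377,453)),'bottle')
    print(tri(b1(151,476),b2(166,531)),'torch')
E
python3 m.py
```

```text
(array([523.65, 223.56,   7.52]), [np.float64(0.11057925594805013), np.float64(0.11057925594796837)]) c LT
(array([417.2 , 196.22,  10.87]), [np.float64(0.11738450126906691), np.float64(0.11738450126918994)]) c LB
(array([568.66,  22.16,   9.56]), [np.float64(0.8500801896724144), np.float64(0.8500801896723433)]) c RT
(array([462.87,  -0.57,   2.78]), [np.float64(0.6155177150438145), np.float64(0.615517715043784)]) c RB
(array([485.49,  32.29,  37.85]), [np.float64(1.0847913353626677), np.float64(1.0847913353626906)]) tube
(array([ 550.75, -141.98,   22.8 ]), [np.float64(0.09190149198349298), np.float64(0.09190149198344381)]) tin
(array([ 555.47, -231.88,   63.09]), [np.float64(1.6136674024721454), np.float64(1.6136674024723345)]) knob
(array([ 585.81, -241.17,   10.48]), [np.float64(0.23215442746680168), np.float64(0.23215442746680826)]) st far
(array([ 541.36, -208.03,   -0.72]), [np.float64(0.2769530696859103), np.float64(0.2769530696859127)]) st left
(array([ 526.29, -222.9 ,   14.59]), [np.float64(0.5131105333442157), np.float64(0.5131105333440505)]) st near
(array([ 439.06, -232.48,   69.95]), [np.float64(0.09096401273023869), np.float64(0.09096401273028228)]) bottle
(array([ 420.74, -134.65,   99.95]), [np.float64(0.2328548756025132), np.float64(0.23285487560258109)]) torch
```

```bash
cat > m2.py <<'E'
from m import *
def at(r,z): o,d=r;return (o+d*(z-o[2])/d[2])[:2]
for n,z,r1,r2 in [('LT',14,a1(38,270),a2(48,205)),('LB',14,a1(95,507),a2(140,518)),('RT',14,a1(452,100),a2(650,38)),('RB',14,a1(515,370),a2(724,375)),
 ('tube',43,a1(399,320),a2(615,313)),('tin',30,b1(163,137),b2(132,126)),('knob',72,b1(405,116),b2(391,138)),('stf',20,b1(388,77),b2(345,62)),('stl',20,b1(310,172),b2(260,163)),('stn',20,b1(350,205),b2(308,203)),('bottle',74,b1(404,419),b2(377,453)),('torch',103,b1(151,476),b2(166,531))]:
    print(n,at(r1,z),at(r2,z))
s1=lambda u,v:ray("scene",u,v)
print('scene tin',at(s1(*px(457,333,(210,90),4)),30),'bottle',at(s1(*px(686,291,(210,90),4)),74),'torch',at(s1(*px(612,328,(210,90),4)),103),'tube',at(s1(*px(327,475,(210,90),4)),43),'knob',at(s1(*px(549,227,(210,90),4)),72))
for c in [(30,632),(183,730),(390,512),(253,445)]: print(at(s1(*px(*c,(210,90),4)),14))
E
python3 m2.py
```

```text
LT [522.82 218.35] [523.92 220.18]
LB [417.74 193.77] [417.97 194.87]
RT [568.44  20.3 ] [567.54  22.36]
RB [463.75  -3.99] [464.22  -0.1 ]
tube [484.39  30.77] [487.13  31.52]
tin [ 549.34 -141.56] [ 550.56 -139.38]
knob [ 554.98 -229.98] [ 553.61 -225.07]
stf [ 583.52 -238.54] [ 584.45 -235.39]
stl [ 538.44 -203.93] [ 540.82 -197.52]
stn [ 525.16 -221.33] [ 526.85 -220.16]
bottle [ 439.39 -231.18] [ 440.22 -229.82]
torch [ 421.03 -134.43] [ 422.01 -133.42]
scene tin [ 546.78 -136.56] bottle [ 440.23 -228.88] torch [ 420.08 -130.41] tube [485.28  33.39] knob [ 550.89 -224.47]
[520.65 220.81]
[409.19 201.8 ]
[460.8    5.46]
[562.88  25.17]
```

```bash
python3 - <<'E'
from h import *
zoom("scene0","sz2",(120,80,420,300),2.6)
zoom("side0","dz2",(150,20,350,260),2.5)
print(st()['joints'])
E
```

```text
[-0.06  0.06  1.7   0.    1.38  1.51]
```

View pics/sz2.png

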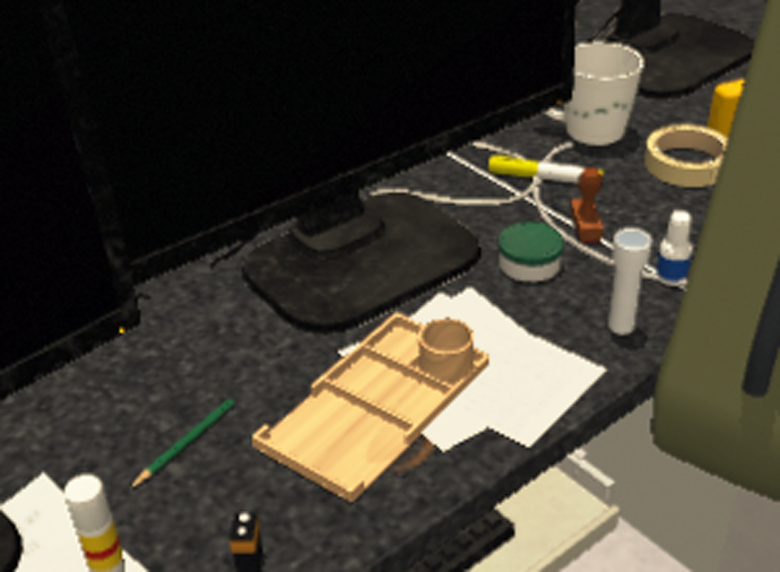

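View pics/dz2.png

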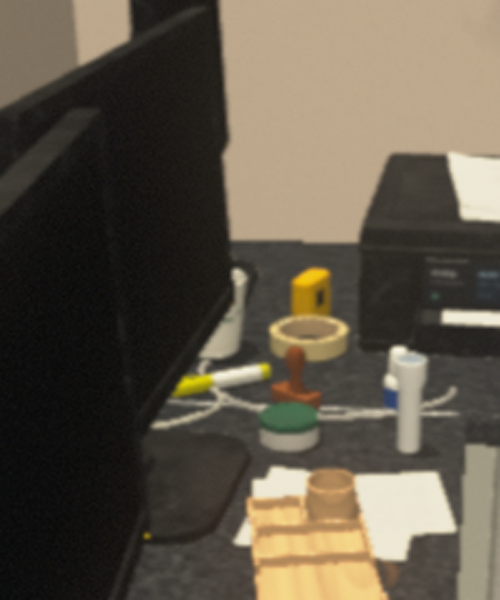

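```bash
python3 - <<'E'
from m import *
sc=lambda U,V:ray("scene",*px(U,V,(120,80),2.6)); sd=lambda U,V:ray("side",*px(U,V,(150,20),2.5))
print(tri(sc(575,88),sd(232,292)))
# plane from scene bottom edge (133,275)-(570,95)
o,d1=sc(140,275);_,d2=sc(570,93)
n=np.cross(d1,d2)
for U,V in [(280,45),(400,40),(520,45),(650,62)]:
    q,d=ray("wrist",*px(U,V,(0,0),1.4),P2); t=n@(o-q)/(n@d); print(U,V,q+t*d)
print(tri(ray("wrist",*px(720,82,(0,0),1.4),P2),sc(575,88)))
E
```

```text
(array([ 636.18, -288.36,  113.13]), [np.float64(0.19424938062144875), np.float64(0.19424938062132796)])
280 45 [624.58  77.97 132.15]
400 40 [626.48  -1.11 127.69]
520 45 [629.55 -84.11 122.18]
650 62 [ 635.28 -195.57  113.59]
(array([ 630.47, -274.55,  116.61]), [np.float64(5.709345272920052), np.float64(5.709345272919942)])
```

```bash
python3 -m pendant '[{"claw":0.084,"delta_pos":[0.02,0.05,0.02],"rotation":[0,0,-0.18]},{"claw":0.084,"delta_pos":[0.03,0.1,0.04],"rotation":[0,0,-0.36]},{"claw":0.084,"delta_pos":[0.03,0.148,0.05],"rotation":[0,0,-0.54]},{"claw":0.084,"delta_pos":[0.03,0.148,0.05],"rotation":[0,0,-0.72]},{"claw":0.084,"delta_pos":[0.03,0.148,0.05],"rotation":[0,0,-0.9]},{"claw":0.084,"delta_pos":[0.03,0.148,0.05],"rotation":[0,0,-1.08]},{"claw":0.084,"delta_pos":[0.03,0.148,0.05],"rotation":[0,0,-1.26]},{"claw":0.084,"delta_pos":[0.03,0.148,0.05],"rotation":[0,0,-1.44]},{"claw":0.084,"delta_pos":[0.03,0.148,0.05],"rotation":[0,0,-1.62]},{"claw":0.084,"delta_pos":[0.03,0.148,0.05],"rotation":[0,0,-1.7]}]' 20
python3 -c "
from h import *
print(st()['joints'])
save('wrist','w3',None,1.4)
go((500,-140.5,150),3.44)"
```

```text
clock: 3.25
eef_pos: [489.2, -140.7, 200.2]
eef_rot: [-3.141, -0.001, 1.702]
wrist_force: [0.1, -0.4, 0.2]
finger_gap: 84.0
[-0.35  0.21  1.64  0.    1.29 -0.48]
delta [-0.0013  0.0107  0.0502] rot [ 0.0002 -0.0008 -1.7355] rows>=9.3
```

View pics/w3.png

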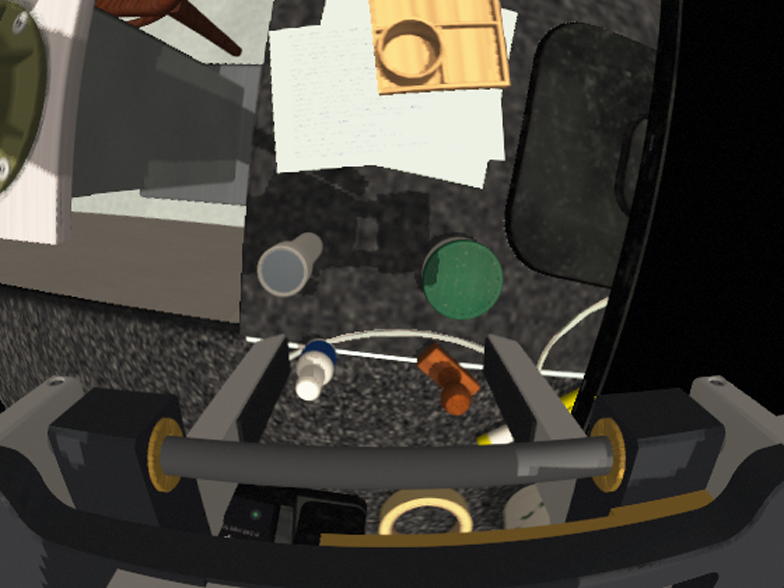

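```bash
python3 - <<'E'
from m import *
P3=([489.2,-140.7,200.2],[-3.141,-.001,1.702])
for n,U,V,z in [('tin',463,279,30),('knob',456,401,72),('bottle',307,388,74),('torch',283,271,103),('tube',409,52,43)]:
    print(n,atz("wrist",*px(U,V,(0,0),1.4),z,P3))
E
```

```text
tin [ 550.14 -139.32   30.  ]
knob [ 554.05 -225.8    72.  ]
bottle [ 439.98 -228.72   74.  ]
torch [ 421.94 -133.98  103.  ]
tube [483.12  27.98  43.  ]
```

```bash
python3 -m pendant '[{"claw":0.084,"delta_pos":[0,0,0.03],"rotation":[0,0,-0.18]},{"claw":0.084,"delta_pos":[0,0,0.05],"rotation":[0,0,-0.36]},{"claw":0.084,"delta_pos":[0,0,0.05],"rotation":[0,0,-0.54]},{"claw":0.084,"delta_pos":[0,0,0.05],"rotation":[0,0,-0.72]},{"claw":0.084,"delta_pos":[0,0,0.05],"rotation":[0,0,-0.9]},{"claw":0.084,"delta_pos":[0,0,0.05],"rotation":[0,0,-1.08]},{"claw":0.084,"delta_pos":[0,0,0.05],"rotation":[0,0,-1.26]},{"claw":0.084,"delta_pos":[0,0,0.05],"rotation":[0,0,-1.44]},{"claw":0.084,"delta_pos":[0,0,0.05],"rotation":[0,0,-1.62]},{"claw":0.084,"delta_pos":[0,0,0.05],"rotation":[0,0,-1.735]}]' 20
python3 -c "
from h import *
print(st()['joints'])
go((550,-140,60),3.44);go((550,-140,8),3.44)"
```

```text
clock: 4.55
eef_pos: [488.8, -141.6, 150.4]
eef_rot: [3.141, -0.0, -2.842]
wrist_force: [-0.2, 1.8, 0.3]
finger_gap: 84.0
[-0.35  0.26  1.7   0.    1.18 -2.22]
delta [-0.059  -0.0166  0.0903] rot [ 0.0005 -0.0003  0.0013] rows>=1.7
delta [-0.059  -0.0167  0.1423] rot [ 0.0005 -0.0003  0.0013] rows>=2.5
```

```bash
python3 -m pendant '[{"claw":0.084,"delta_pos":[-0.03,-0.008,0.04],"rotation":[0,0,0]},{"claw":0.084,"delta_pos":[-0.059,-0.0165,0.09],"rotation":[0,0,0]},{"claw":0.084,"delta_pos":[-0.059,-0.0165,0.09],"rotation":[0,0,0]},{"claw":0.084,"delta_pos":[-0.059,-0.0165,0.115],"rotation":[0,0,0]},{"claw":0.084,"delta_pos":[-0.059,-0.0165,0.142],"rotation":[0,0,0]},{"claw":0.084,"delta_pos":[-0.059,-0.0165,0.142],"rotation":[0,0,0]}]' 20
python3 -c "
from h import *
save('scene','s4',(210,60,410,250),3)
"
```

```text
clock: 5.3
eef_pos: [549.1, -140.5, 9.0]
eef_rot: [3.141, -0.001, -2.844]
wrist_force: [-0.4, -0.1, -0.3]
finger_gap: 84.5
```

View pics/s4.png

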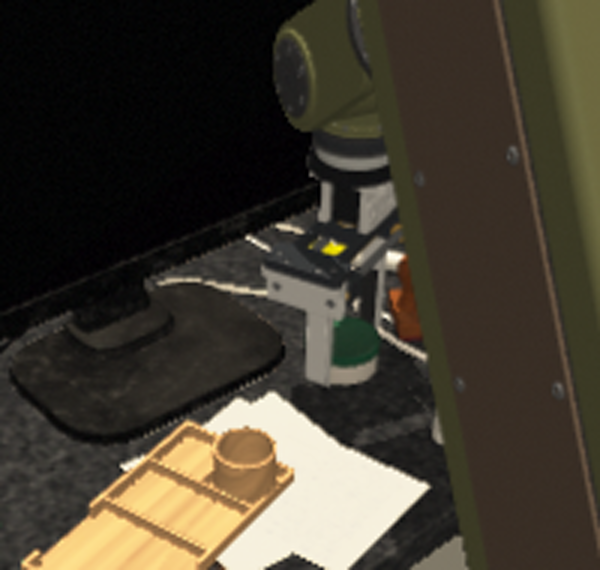

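The fingers straddle the green tin (centre about 355,350 in the crop) clear of the stamp. Closing.

```bash
python3 -m pendant '[{"claw":0.05,"delta_pos":[0,0,0],"rotation":[0,0,0]},{"claw":0.05,"delta_pos":[0,0,0],"rotation":[0,0,0]},{"claw":0.05,"delta_pos":[0,0,0],"rotation":[0,0,0]},{"claw":0.05,"delta_pos":[0,0,0],"rotation":[0,0,0]},{"claw":0.05,"delta_pos":[0,0,0],"rotation":[0,0,0]},{"claw":0.05,"delta_pos":[0,0,-0.03],"rotation":[0,0,0]},{"claw":0.05,"delta_pos":[0.03,0,-0.08],"rotation":[0,0,0]}]' 25
python3 -c "
from h import *
print(st()['joints'])
go((480,80,110),2.2);go((480,164,60),1.796)"
```

```text
clock: 6.22
eef_pos: [520.8, -148.9, 90.1]
eef_rot: [3.141, -0.001, -2.842]
wrist_force: [-0.0, 0.5, -0.6]
finger_gap: 65.2
[-0.35  0.41  1.66  0.    1.07 -2.22]
delta [-0.0285  0.2308 -0.0197] rot [ 0.0003 -0.0015  1.2411] rows>=6.6
delta [-0.0534  0.311   0.0304] rot [ 0.     -0.0016  1.6451] rows>=8.8
```

```bash
python3 -m pendant '[{"claw":0.05,"delta_pos":[0,0.03,0],"rotation":[0,0,0.17]},{"claw":0.05,"delta_pos":[-0.01,0.07,0],"rotation":[0,0,0.34]},{"claw":0.05,"delta_pos":[-0.02,0.12,0],"rotation":[0,0,0.51]},{"claw":0.05,"delta_pos":[-0.03,0.17,0],"rotation":[0,0,0.68]},{"claw":0.05,"delta_pos":[-0.04,0.22,0],"rotation":[0,0,0.85]},{"claw":0.05,"delta_pos":[-0.05,0.27,0],"rotation":[0,0,1.02]},{"claw":0.05,"delta_pos":[-0.053,0.311,0],"rotation":[0,0,1.19]},{"claw":0.05,"delta_pos":[-0.053,0.311,0.01],"rotation":[0,0,1.36]},{"claw":0.05,"delta_pos":[-0.053,0.311,0.02],"rotation":[0,0,1.53]},{"claw":0.05,"delta_pos":[-0.053,0.311,0.03],"rotation":[0,0,1.645]}]' 25
python3 -c "
from h import *
save('wrist','w5',None,1.4)
go((480,164,60),1.796);go((480,164,12.5),1.796)"
```

```text
clock: 7.48
eef_pos: [479.6, 164.1, 60.4]
eef_rot: [-3.141, -0.001, 1.792]
wrist_force: [-0.1, -0.1, -0.4]
finger_gap: 64.9
delta [-0.      0.0009 -0.0008] rot [-0.0023 -0.001  -0.0093] rows>=0.1
delta [-0.0001  0.001   0.0467] rot [-0.0023 -0.001  -0.0093] rows>=0.7
```

View pics/w5.png

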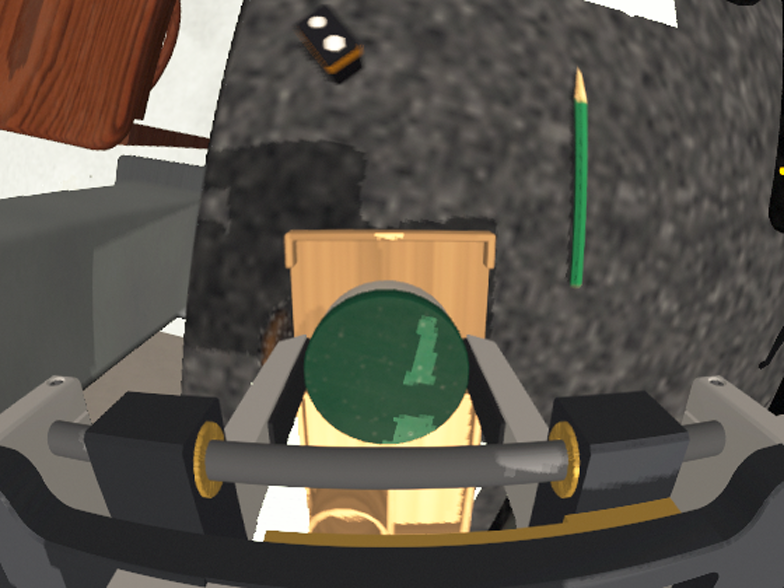

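```bash
python3 - <<'E'
from m import *
P=([479.6,164.1,60.4],[-3.141,-.001,1.792])
a=atz("wrist",*px(286,232,(0,0),1.4),14,P);b=atz("wrist",*px(496,232,(0,0),1.4),14,P);print(a,b,np.linalg.norm(a-b),np.arctan2(*(b-a)[[1,0]]))
m=(a+b)/2;e=np.array([-np.sin(.225),np.cos(.225),0]);print(m-46.5*e, m-102*e)
E
```

```text
[419.25 198.24  14.  ] [523.24 221.82  14.  ] 106.62820600097963 0.2229593044260879
[481.62 164.7   14.  ] [494.  110.6  14. ]
```

Tray pose confirmed (cell centre 481,164). Lower and release.

```bash
python3 -m pendant '[{"claw":0.05,"delta_pos":[0,0.001,0.03],"rotation":[0,0,0]},{"claw":0.05,"delta_pos":[0,0.001,0.042],"rotation":[0,0,0]},{"claw":0.05,"delta_pos":[0,0.001,0.047],"rotation":[0,0,0]},{"claw":0.05,"delta_pos":[0,0.001,0.047],"rotation":[0,0,0]}]' 25
python3 -m pendant '[{"claw":0.076,"delta_pos":[0,0,0],"rotation":[0,0,0]},{"claw":0.076,"delta_pos":[0,0,0],"rotation":[0,0,0]},{"claw":0.076,"delta_pos":[0,0,0],"rotation":[0,0,0]},{"claw":0.076,"delta_pos":[0,0,-0.04],"rotation":[0,0,0]},{"claw":0.076,"delta_pos":[0,0,-0.1],"rotation":[0,0,0]},{"claw":0.076,"delta_pos":[0,0,-0.14],"rotation":[0,0,0]}]' 25
python3 -c "
from h import *
save('wrist','w6',None,1.4)
print(st()['joints'])
go((470,-220,140),3.0)"
```

```text
clock: 8.02
eef_pos: [480.2, 164.2, 13.0]
eef_rot: [-3.14, -0.001, 1.788]
wrist_force: [0.3, 0.4, -0.6]
finger_gap: 64.8
clock: 8.78
eef_pos: [480.8, 164.2, 155.7]
eef_rot: [3.141, -0.001, 1.788]
wrist_force: [0.5, -0.6, 0.2]
finger_gap: 76.1
[0.26 0.25 1.69 0.   1.19 0.04]
delta [-0.3729 -0.0951  0.0191] rot [ 0.0063  0.0026 -1.212 ] rows>=6.5
```

View pics/w6.png

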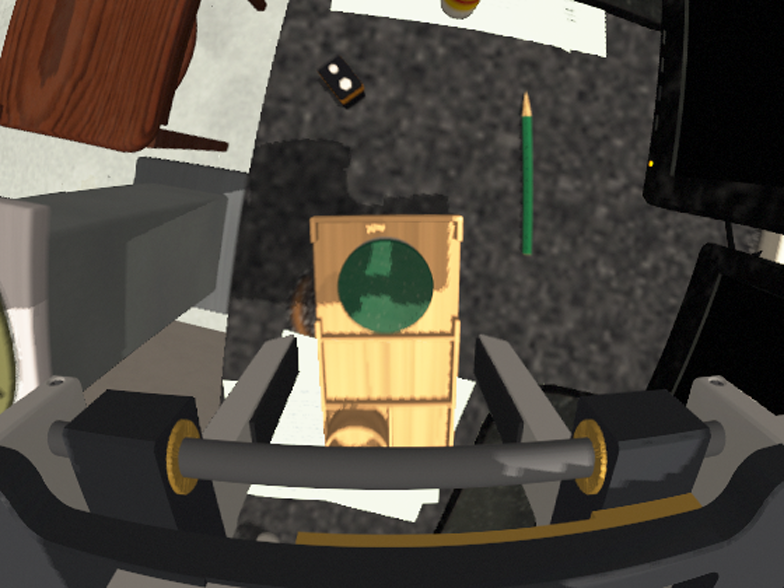

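```bash
python3 -c "
from h import *
zoom('raw_w3','w3z',(285,235,365,305),8)
zoom('raw_w1','w1z',(335,40,395,95),10)"
```

```text
(no output)
```

View pics/w3z.png

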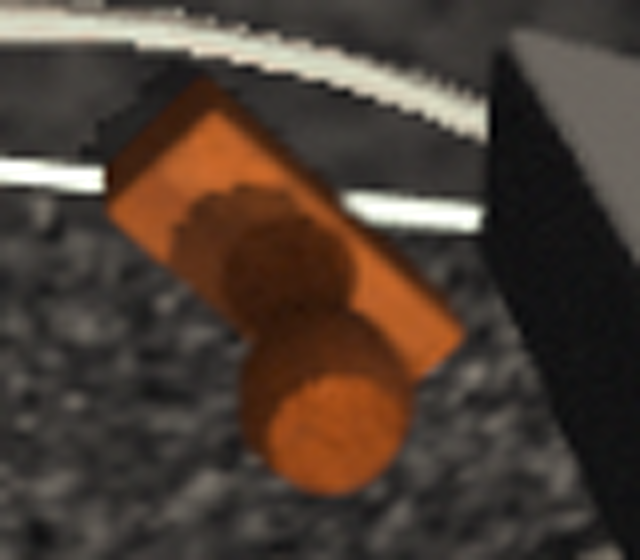

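View pics/w1z.png

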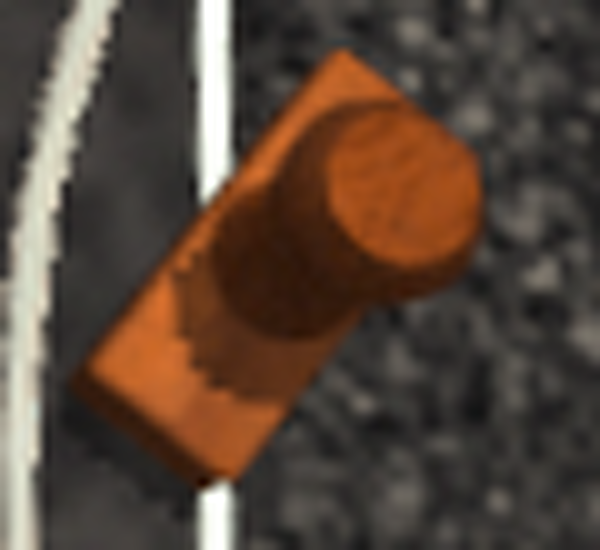

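```bash
python3 - <<'E'
from m import *
P3=([489.2,-140.7,200.2],[-3.141,-.001,1.702])
f=lambda U,V,z:atz("wrist",*px(U,V,(285,235),8),z,P3)[:2]
A=f(215,108,20);B=f(105,208,20);C=f(465,332,20)
g=lambda U,V,z:atz("wrist",*px(U,V,(335,40),10),z,P1)[:2]
A1=g(90,368,20);B1=g(228,480,20);C1=g(340,50,20)
for A,B,C in [(A,B,C),(A1,B1,C1)]:
    print(A,B,C,"short",np.linalg.norm(A-B),"long",np.linalg.norm(A-C),np.arctan2(*(C-A)[::-1]),np.arctan2(*(B-A)[::-1]),"mid",(B+C)/2)
print("knob",f(335,435,72),g(405,185,72))
E
```

```text
[ 539.91 -203.38] [ 526.08 -221.53] [ 585.57 -236.  ] short 22.819882816437122 long 56.12060543514268 -0.6203542593961395 -2.221545247788155 mid [ 555.83 -228.77]
[ 539.51 -203.54] [ 526.01 -221.57] [ 584.76 -236.89] short 22.52705104269442 long 56.21977801833272 -0.6351472883771176 -2.213446294215319 mid [ 555.39 -229.23]
knob [ 555.58 -228.89] [ 555.5  -229.31]
```

```bash
python3 -c "
from h import *
go((490,-229,150),3.44)"
```

```text
delta [-0.386  -0.0775  0.0092] rot [ 0.0059  0.0042 -1.652 ] rows>=8.8
```

```bash
python3 -m pendant '[{"claw":0.05,"delta_pos":[-0.04,-0.008,0],"rotation":[0,0,-0.17]},{"claw":0.05,"delta_pos":[-0.08,-0.016,0],"rotation":[0,0,-0.34]},{"claw":0.05,"delta_pos":[-0.125,-0.025,0],"rotation":[0,0,-0.51]},{"claw":0.05,"delta_pos":[-0.17,-0.035,0],"rotation":[0,0,-0.68]},{"claw":0.05,"delta_pos":[-0.215,-0.044,0],"rotation":[0,0,-0.85]},{"claw":0.05,"delta_pos":[-0.26,-0.053,0],"rotation":[0,0,-1.02]},{"claw":0.05,"delta_pos":[-0.305,-0.062,0],"rotation":[0,0,-1.19]},{"claw":0.05,"delta_pos":[-0.35,-0.07,0],"rotation":[0,0,-1.36]},{"claw":0.05,"delta_pos":[-0.386,-0.0775,0],"rotation":[0,0,-1.52]},{"claw":0.05,"delta_pos":[-0.386,-0.0775,0],"rotation":[0,0,-1.652]}]' 25
python3 -c "
from h import *
print(st()['joints'])
go((555.5,-229,100),3.44)
go((555.5,-229,36),3.44)"
```

```text
clock: 10.07
eef_pos: [489.5, -231.1, 158.6]
eef_rot: [3.141, 0.006, -2.841]
wrist_force: [-0.5, 0.5, 0.1]
finger_gap: 50.1
[-0.51  0.32  1.61  0.01  1.21 -2.38]
delta [-0.0633 -0.0176  0.059 ] rot [0.001  0.0059 0.0022] rows>=1.4
delta [-0.0629 -0.0176  0.123 ] rot [0.001  0.0059 0.0022] rows>=2.2
```

```bash
python3 -m pendant '[{"claw":0.05,"delta_pos":[-0.04,-0.01,0.02],"rotation":[0,0.006,0]},{"claw":0.05,"delta_pos":[-0.063,-0.0175,0.05],"rotation":[0,0.006,0]},{"claw":0.05,"delta_pos":[-0.063,-0.0175,0.06],"rotation":[0,0.006,0]},{"claw":0.05,"delta_pos":[-0.063,-0.0175,0.09],"rotation":[0,0.006,0]},{"claw":0.05,"delta_pos":[-0.063,-0.0175,0.115],"rotation":[0,0.006,0]},{"claw":0.05,"delta_pos":[-0.063,-0.0175,0.123],"rotation":[0,0.006,0]},{"claw":0.05,"delta_pos":[-0.063,-0.0175,0.123],"rotation":[0,0.006,0]}]' 25
python3 -c "
from h import *
save('side','d7',(190,60,360,200),4.5)
"
```

```text
clock: 10.95
eef_pos: [555.4, -229.0, 36.6]
eef_rot: [3.141, 0.0, -2.841]
wrist_force: [0.3, 0.5, -0.2]
finger_gap: 50.0
```

View pics/d7.png

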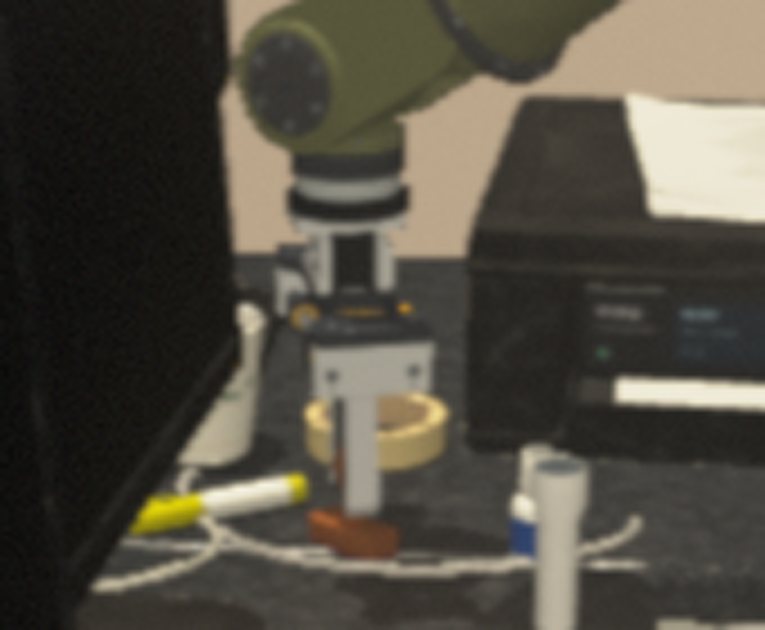

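The fingers straddle the knob; the base block shows below at (352,535). Close and lift.

```bash
python3 -m pendant '[{"claw":0.01,"delta_pos":[0,0,0],"rotation":[0,0,0]},{"claw":0.01,"delta_pos":[0,0,0],"rotation":[0,0,0]},{"claw":0.01,"delta_pos":[0,0,0],"rotation":[0,0,0]},{"claw":0.01,"delta_pos":[0,0,0],"rotation":[0,0,0]},{"claw":0.01,"delta_pos":[0,0,0],"rotation":[0,0,0]},{"claw":0.01,"delta_pos":[0,0,0],"rotation":[0,0,0]},{"claw":0.01,"delta_pos":[0,0,-0.03],"rotation":[0,0,0]},{"claw":0.01,"delta_pos":[0.04,0,-0.07],"rotation":[0,0,0]},{"claw":0.01,"delta_pos":[0.07,0.015,-0.1],"rotation":[0,0,0]},{"claw":0.01,"delta_pos":[0.07,0.015,-0.1],"rotation":[0,0,0]}]' 25
python3 -c "
from h import *
save('side','d8',(190,60,360,200),4.5)
go((497.5,92,120),2.3)
go((497.5,92,80),1.16)
"
```

```text
clock: 12.25
eef_pos: [483.8, -235.8, 139.1]
eef_rot: [-3.14, 0.003, -2.842]
wrist_force: [0.4, 0.6, -0.6]
finger_gap: 22.5
delta [-0.1094  0.3091  0.0176] rot [0.0005 0.0018 1.1416] rows>=6.1
delta [-0.1093  0.3091  0.0576] rot [0.0016 0.0015 2.2816] rows>=12.2
```

View pics/d8.png

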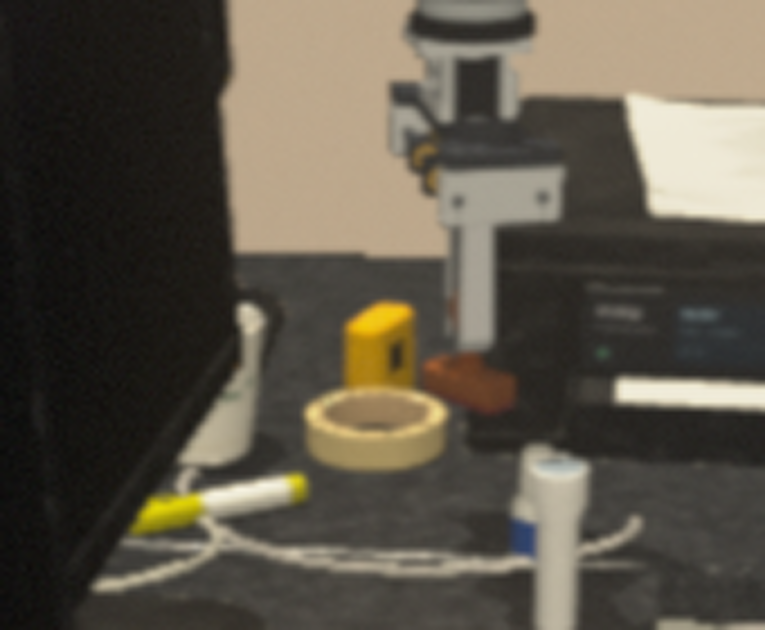

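```bash
python3 -m pendant '[{"claw":0.01,"delta_pos":[-0.012,0.034,0],"rotation":[0,0,0.15]},{"claw":0.01,"delta_pos":[-0.024,0.068,0],"rotation":[0,0,0.32]},{"claw":0.01,"delta_pos":[-0.038,0.105,0],"rotation":[0,0,0.49]},{"claw":0.01,"delta_pos":[-0.052,0.145,0],"rotation":[0,0,0.66]},{"claw":0.01,"delta_pos":[-0.066,0.185,0],"rotation":[0,0,0.83]},{"claw":0.01,"delta_pos":[-0.08,0.225,0],"rotation":[0,0,1.0]},{"claw":0.01,"delta_pos":[-0.094,0.265,0],"rotation":[0,0,1.17]},{"claw":0.01,"delta_pos":[-0.105,0.295,0],"rotation":[0,0,1.34]},{"claw":0.01,"delta_pos":[-0.109,0.309,0],"rotation":[0,0,1.5]},{"claw":0.01,"delta_pos":[-0.109,0.309,0],"rotation":[0,0,1.64]}]' 25
python3 -c "
from h import *
go((497.5,92,80),1.16)
"
```

```text
clock: 13.55
eef_pos: [497.0, 93.3, 135.9]
eef_rot: [-3.141, -0.0, 1.799]
wrist_force: [0.6, 0.5, -1.1]
finger_gap: 22.8
delta [-0.0014  0.0002  0.0559] rot [-0.0009  0.0003  0.6388] rows>=3.4
```

```bash
python3 -m pendant '[{"claw":0.01,"delta_pos":[-0.0015,0,0.02],"rotation":[0,0,0.18]},{"claw":0.01,"delta_pos":[-0.0015,0,0.05],"rotation":[0,0,0.36]},{"claw":0.01,"delta_pos":[-0.0015,0,0.056],"rotation":[0,0,0.54]},{"claw":0.01,"delta_pos":[-0.0015,0,0.056],"rotation":[0,0,0.639]},{"claw":0.01,"delta_pos":[-0.0015,0,0.056],"rotation":[0,0,0.639]}]' 25
python3 -c "
from h import *
print(pose())
save('wrist','w9',None,1.4)
save('scene','s9',(180,120,360,280),4)
save('side','d9',(220,150,340,280),4)
go((497.5,92,40),1.16)
"
```

```text
clock: 14.18
eef_pos: [497.1, 92.2, 78.6]
eef_rot: [-3.139, 0.002, 1.161]
wrist_force: [-0.4, 1.4, -0.5]
finger_gap: 22.9
(array([497.13,  92.2 ,  78.56]), array([-3.14,  0.  ,  1.16]))
delta [0.0001 0.0003 0.0394] rot [-0.0015  0.0009  0.0021] rows>=0.6
```

View pics/w9.png

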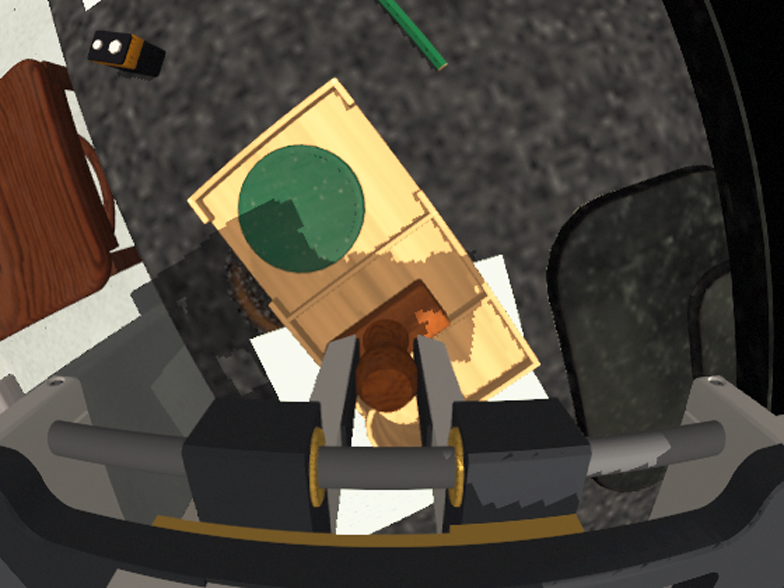

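View pics/s9.png

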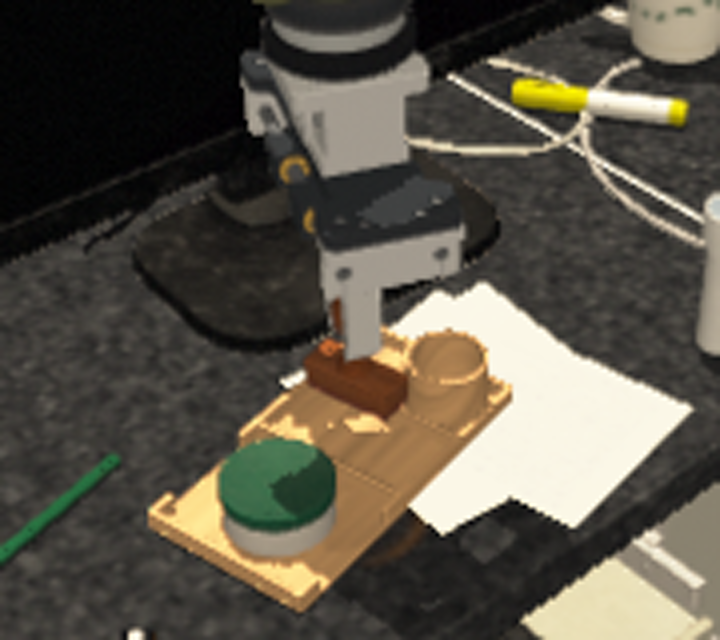

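View pics/d9.png

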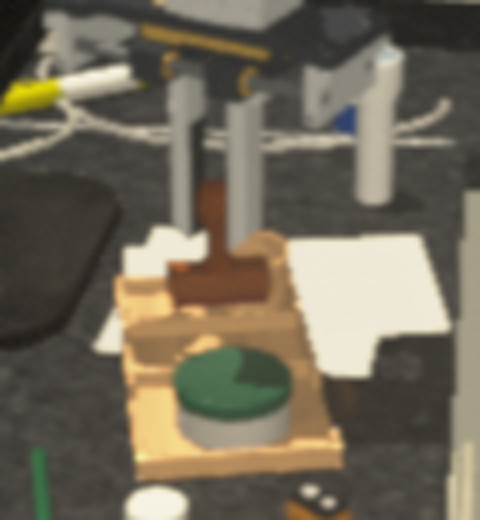

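```bash
python3 -m pendant '[{"claw":0.01,"delta_pos":[0,0,0.02],"rotation":[0,0,0]},{"claw":0.01,"delta_pos":[0,0,0.033],"rotation":[0,0,0]},{"claw":0.01,"delta_pos":[0,0,0.0385],"rotation":[0,0,0]},{"claw":0.01,"delta_pos":[0,0,0.0385],"rotation":[0,0,0]}]' 25
python3 -m pendant '[{"claw":0.045,"delta_pos":[0,0,0],"rotation":[0,0,0]},{"claw":0.045,"delta_pos":[0,0,0],"rotation":[0,0,0]},{"claw":0.045,"delta_pos":[0,0,0],"rotation":[0,0,0]},{"claw":0.045,"delta_pos":[0,0,0],"rotation":[0,0,0]},{"claw":0.045,"delta_pos":[0,0,-0.03],"rotation":[0,0,0]},{"claw":0.045,"delta_pos":[0,0,-0.08],"rotation":[0,0,0]},{"claw":0.045,"delta_pos":[0,0,-0.12],"rotation":[0,0,0]},{"claw":0.045,"delta_pos":[0,0,-0.12],"rotation":[0,0,0]}]' 25
python3 -c "
from h import *
print(pose())
save('wrist','w10',None,1.4)
save('side','d10',(220,150,340,280),4)
go((440,-229.5,140),1.796)
"
```

```text
clock: 14.82
eef_pos: [497.3, 92.1, 40.9]
eef_rot: [-3.14, 0.001, 1.163]
wrist_force: [-0.7, 1.1, -1.0]
finger_gap: 22.5
clock: 15.82
eef_pos: [498.7, 92.2, 163.7]
eef_rot: [3.139, -0.002, 1.163]
wrist_force: [-0.5, -0.2, -1.5]
finger_gap: 44.8
(array([498.73,  92.22, 163.72]), array([ 3.14, -0.  ,  1.16]))
delta [-0.3178  0.0752  0.0206] rot [-0.0021  0.0004 -0.6335] rows>=5.2
```

View pics/w10.png

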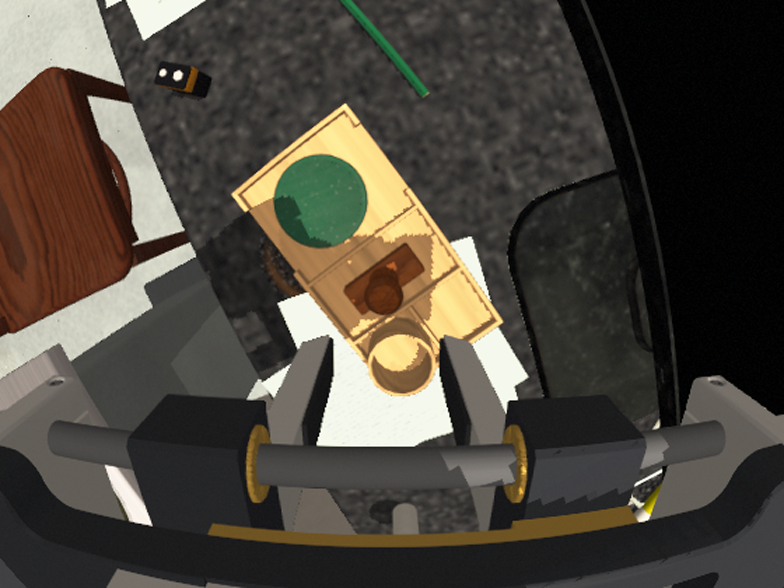

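View pics/d10.png

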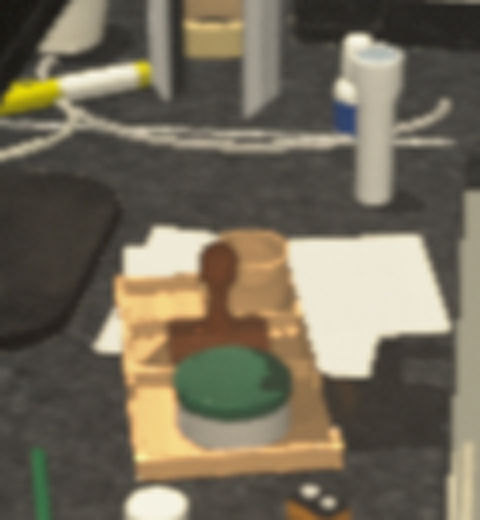

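```bash
python3 -m pendant '[{"claw":0.05,"delta_pos":[-0.055,0.013,0],"rotation":[0,0,-0.15]},{"claw":0.05,"delta_pos":[-0.11,0.026,0],"rotation":[0,0,-0.3]},{"claw":0.05,"delta_pos":[-0.165,0.039,0],"rotation":[0,0,-0.45]},{"claw":0.05,"delta_pos":[-0.22,0.052,0],"rotation":[0,0,-0.634]},{"claw":0.05,"delta_pos":[-0.275,0.065,0.01],"rotation":[0,0,-0.634]},{"claw":0.05,"delta_pos":[-0.318,0.075,0.02],"rotation":[0,0,-0.634]},{"claw":0.05,"delta_pos":[-0.318,0.075,0.02],"rotation":[0,0,-0.634]},{"claw":0.05,"delta_pos":[-0.318,0.075,0.02],"rotation":[0,0,-0.634]}]' 25
python3 -c "
from h import *
save('wrist','w11',None,1.4)
go((440,-229.5,39),1.796)
"
```

```text
clock: 16.92
eef_pos: [439.5, -228.9, 139.7]
eef_rot: [-3.138, -0.002, 1.796]
wrist_force: [-0.3, 0.8, -0.7]
finger_gap: 50.1
delta [-0.001   0.0003  0.1011] rot [-0.0028 -0.001   0.0013] rows>=1.6
```

View pics/w11.png

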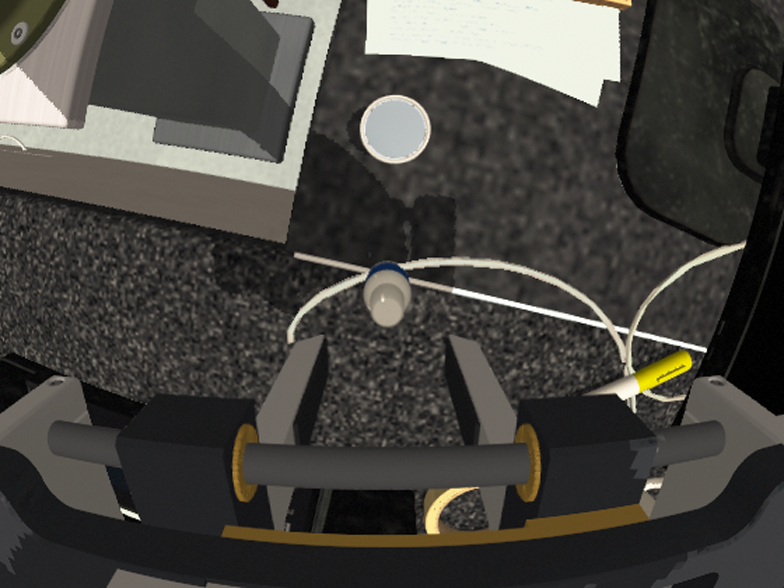

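```bash
python3 -c "
from m import *
print(atz('wrist',*px(387,307,(0,0),1.4),74,([439.5,-228.9,139.7],[-3.138,-.002,1.796])))"
python3 -m pendant '[{"claw":0.05,"delta_pos":[-0.001,0,0.04],"rotation":[0,0,0]},{"claw":0.05,"delta_pos":[-0.001,0,0.075],"rotation":[0,0,0]},{"claw":0.05,"delta_pos":[-0.001,0,0.097],"rotation":[0,0,0]},{"claw":0.05,"delta_pos":[-0.001,0,0.101],"rotation":[0,0,0]},{"claw":0.05,"delta_pos":[-0.001,0,0.101],"rotation":[0,0,0]}]' 20
python3 -c "
from h import *
save('side','d12',(270,100,380,220),5)
"
```

```text
[ 438.87 -227.58   74.  ]
clock: 17.6
eef_pos: [440.2, -229.1, 39.8]
eef_rot: [-3.139, -0.001, 1.798]
wrist_force: [-0.6, -0.2, 0.1]
finger_gap: 49.6
```

View pics/d12.png

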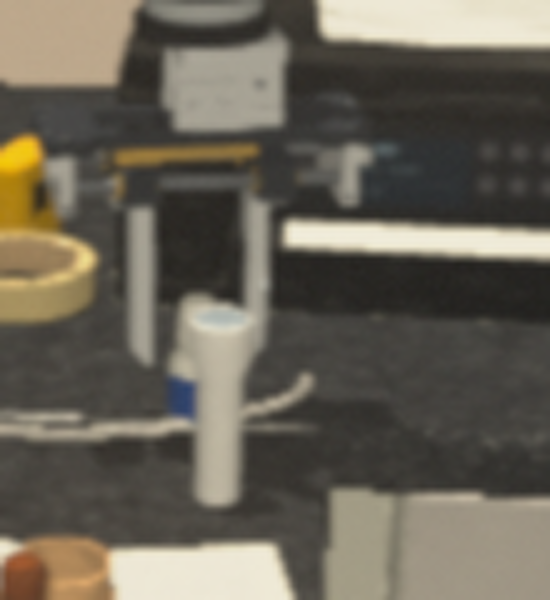

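```bash
python3 -m pendant '[{"claw":0.01,"delta_pos":[0,0,0],"rotation":[0,0,0]},{"claw":0.01,"delta_pos":[0,0,0],"rotation":[0,0,0]},{"claw":0.01,"delta_pos":[0,0,0],"rotation":[0,0,0]},{"claw":0.01,"delta_pos":[0,0,0],"rotation":[0,0,0]},{"claw":0.01,"delta_pos":[0,0,0],"rotation":[0,0,0]},{"claw":0.01,"delta_pos":[0,0,0],"rotation":[0,0,0]},{"claw":0.01,"delta_pos":[0,0,-0.03],"rotation":[0,0,0]},{"claw":0.01,"delta_pos":[0,0,-0.08],"rotation":[0,0,0]},{"claw":0.01,"delta_pos":[0,0,-0.125],"rotation":[0,0,0]},{"claw":0.01,"delta_pos":[0,0,-0.125],"rotation":[0,0,0]}]' 20
python3 -c "
from h import *
save('side','d13',(270,60,380,200),4)
go((520,-50,150),2.6)
go((534.5,44,110),3.367)
"
```

```text
clock: 18.9
eef_pos: [441.6, -230.0, 167.8]
eef_rot: [3.14, 0.003, 1.798]
wrist_force: [0.2, 0.0, -1.0]
finger_gap: 23.9
delta [0.157  0.1176 0.0154] rot [-0.001   0.0007 -0.802 ] rows>=4.3
delta [0.2454 0.153  0.0552] rot [-0.0013  0.0003 -1.569 ] rows>=8.4
```

View pics/d13.png

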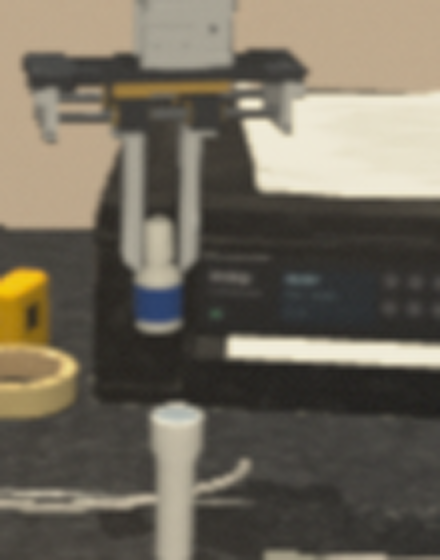

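```bash
python3 -m pendant '[{"claw":0.01,"delta_pos":[0.027,0.017,0],"rotation":[0,0,-0.17]},{"claw":0.01,"delta_pos":[0.054,0.034,0],"rotation":[0,0,-0.34]},{"claw":0.01,"delta_pos":[0.081,0.051,0],"rotation":[0,0,-0.51]},{"claw":0.01,"delta_pos":[0.11,0.068,0],"rotation":[0,0,-0.68]},{"claw":0.01,"delta_pos":[0.14,0.087,0],"rotation":[0,0,-0.85]},{"claw":0.01,"delta_pos":[0.17,0.106,0],"rotation":[0,0,-1.02]},{"claw":0.01,"delta_pos":[0.2,0.125,0.01],"rotation":[0,0,-1.19]},{"claw":0.01,"delta_pos":[0.23,0.144,0.03],"rotation":[0,0,-1.36]},{"claw":0.01,"delta_pos":[0.245,0.153,0.045],"rotation":[0,0,-1.5]},{"claw":0.01,"delta_pos":[0.245,0.153,0.055],"rotation":[0,0,-1.569]}]' 20
python3 -c "
from h import *
print(pose(),st()['joints'])
save('wrist','w14',None,1.4)
save('scene','s14',(220,110,360,270),4)
save('side','d14',(220,110,340,260),4)
go((534.5,44,42.5),3.367)
"
```

```text
clock: 20.2
eef_pos: [533.6, 44.8, 107.3]
eef_rot: [-3.141, -0.005, -2.911]
wrist_force: [-0.2, -1.0, -1.0]
finger_gap: 23.6
(array([533.6 ,  44.77, 107.32]), array([-3.14, -0.  , -2.91])) [ 0.02  0.37  1.67 -0.    1.11 -1.78]
delta [-0.0011  0.0002  0.066 ] rot [-0.0004 -0.004  -0.0012] rows>=1.1
```

View pics/w14.png

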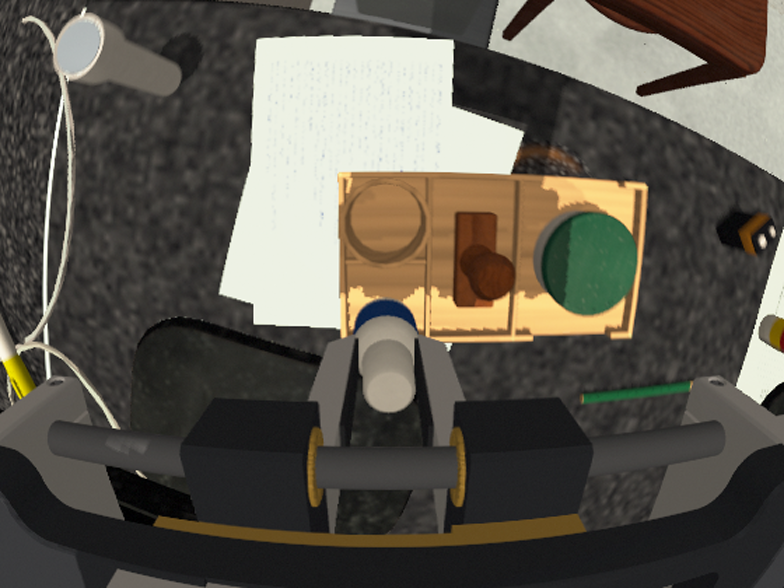

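View pics/s14.png

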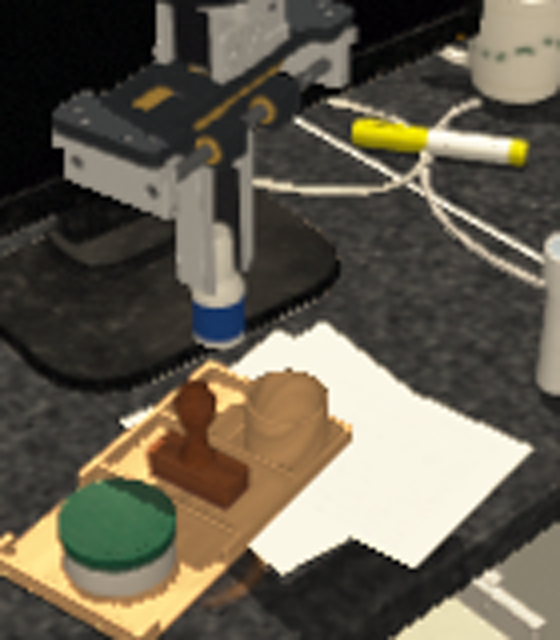

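View pics/d14.png

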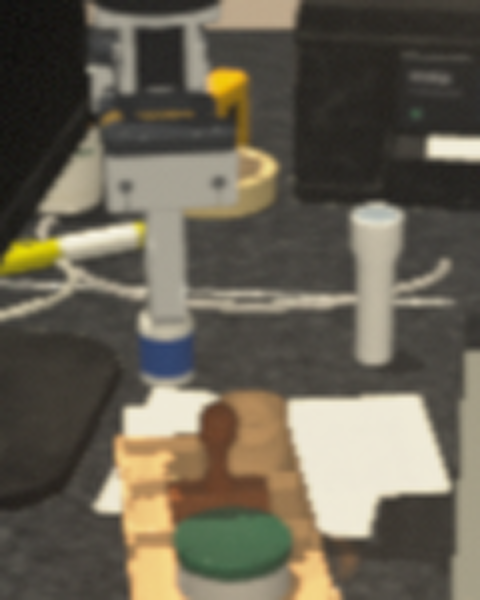

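```bash
python3 -c "
from m import *
P=([533.6,44.8,107.3],[-3.141,-.005,-2.911])
for U,V,z in [(385,222,43),(340,173,14),(648,183,14),(633,340,14)]: print(atz('wrist',*px(U,V,(0,0),1.4),z,P))"
```

```text
[484.51  32.09  43.  ]
[464.53  -0.18  14.  ]
[416.15 196.14  14.  ]
[523.42 222.95  14.  ]
```

```bash
python3 -m pendant '[{"claw":0.01,"delta_pos":[0,-0.001,0.035],"rotation":[0,-0.004,0]},{"claw":0.01,"delta_pos":[0,-0.001,0.055],"rotation":[0,-0.004,0]},{"claw":0.01,"delta_pos":[0,-0.001,0.0635],"rotation":[0,-0.004,0]},{"claw":0.01,"delta_pos":[0,-0.001,0.0635],"rotation":[0,-0.004,0]}]' 20
python3 -m pendant '[{"claw":0.04,"delta_pos":[0,0,0],"rotation":[0,0,0]},{"claw":0.04,"delta_pos":[0,0,0],"rotation":[0,0,0]},{"claw":0.04,"delta_pos":[0,0,0],"rotation":[0,0,0]},{"claw":0.04,"delta_pos":[0,0,-0.03],"rotation":[0,0,0]},{"claw":0.04,"delta_pos":[0,0,-0.08],"rotation":[0,0,0]},{"claw":0.04,"delta_pos":[0,0,-0.13],"rotation":[0,0,0]},{"claw":0.04,"delta_pos":[0,0,-0.13],"rotation":[0,0,0]}]' 20
python3 -c "
from h import *
print(pose())
save('wrist','w15',None,1.4)
save('side','d15',(220,130,340,280),4)
go((460,250,165),3.0)
"
```

```text
clock: 20.85
eef_pos: [533.6, 42.4, 45.0]
eef_rot: [-3.141, -0.0, -2.918]
wrist_force: [0.3, 0.4, -0.2]
finger_gap: 23.5
clock: 21.72
eef_pos: [535.1, 42.5, 178.8]
eef_rot: [-3.14, 0.006, -2.918]
wrist_force: [0.3, -0.9, -0.3]
finger_gap: 40.1
(array([535.15,  42.5 , 178.81]), array([-3.14,  0.01, -2.92]))
delta [0.0258 0.2187 0.0097] rot [-0.0003 -0.0001  0.3648] rows>=3.5
```

View pics/w15.png

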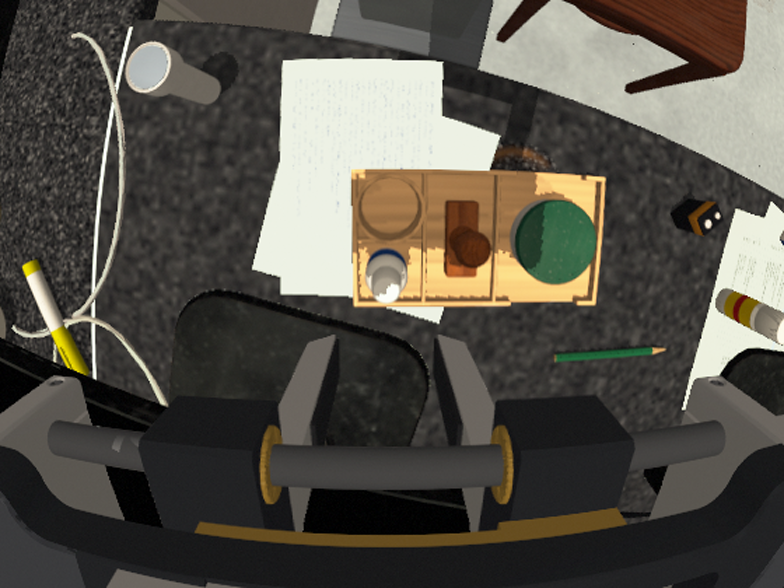

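View pics/d15.png

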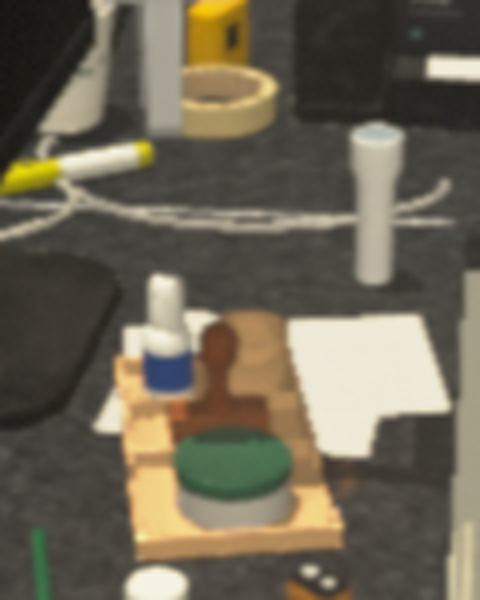

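```bash
python3 -c "
from h import *
go((480,330,190),3.367)
zoom('scene0','gz',(130,250,190,320),8);zoom('side0','gz2',(240,260,280,330),8)
"
```

```text
delta [-0.0114  0.2922 -0.0154] rot [-0.0003 -0.0001 -0.0022] rows>=4.7
```

View pics/gz.png

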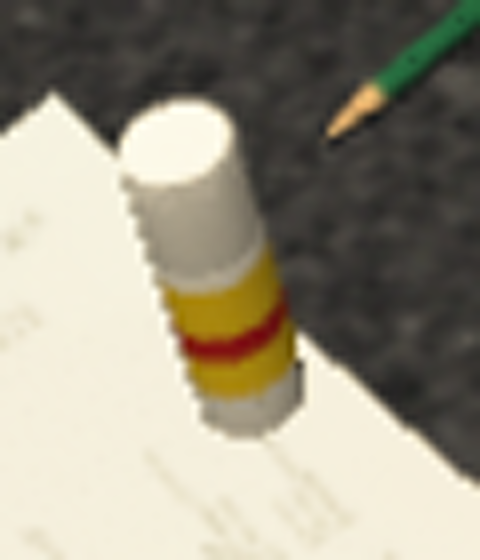

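View pics/gz2.png

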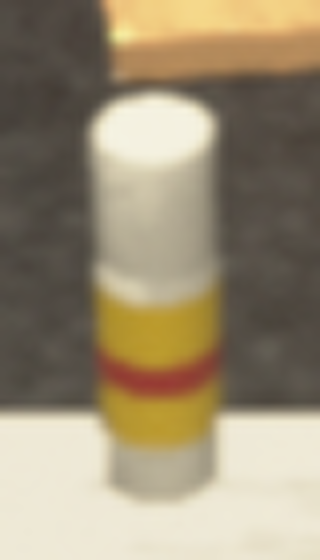

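Glue cap top: scene crop (179,142), side crop (154,130). Triangulate and move toward it.

```bash
python3 -m pendant '[{"claw":0.06,"delta_pos":[-0.002,0.06,0],"rotation":[0,0,0]},{"claw":0.06,"delta_pos":[-0.004,0.12,-0.01],"rotation":[0,0,0]},{"claw":0.06,"delta_pos":[-0.007,0.18,-0.015],"rotation":[0,0,0]},{"claw":0.06,"delta_pos":[-0.009,0.24,-0.015],"rotation":[0,0,0]},{"claw":0.06,"delta_pos":[-0.011,0.292,-0.015],"rotation":[0,0,0]},{"claw":0.06,"delta_pos":[-0.011,0.292,-0.015],"rotation":[0,0,0]},{"claw":0.06,"delta_pos":[-0.011,0.292,-0.015],"rotation":[0,0,0]}]' 20
python3 -c "
from m import *
print(pose(),st()['joints'])
save('wrist','w16',None,1.4)
s=ray('scene',*px(179,142,(130,250),8));d=ray('side',*px(154,130,(240,260),8));w=ray('wrist',*px(30,252,(0,130),5),P2)
print(tri(s,d),tri(s,w),tri(s,d,w))
for n,p in [('scene',px(179,142,(130,250),8)),('side',px(154,130,(240,260),8))]: print(atz(n,*p,96))
print(atz('wrist',*px(30,252,(0,130),5),96,P2))
"
```

```text
clock: 22.7
eef_pos: [479.4, 329.0, 188.2]
eef_rot: [-3.14, -0.002, -2.918]
wrist_force: [-0.9, -0.6, 0.0]
finger_gap: 60.4
(array([479.35, 328.97, 188.22]), array([-3.14, -0.  , -2.92])) [ 0.54  0.39  1.45 -0.    1.31 -1.26]
(array([486.83, 377.8 ,  94.52]), [np.float64(0.0481056824647394), np.float64(0.04810568246473681)]) (array([487.41, 377.9 ,  94.43]), [np.float64(0.3747058753991299), np.float64(0.37470587539901345)]) (array([487.16, 377.89,  94.52]), [np.float64(0.23720621955752383), np.float64(0.3605739207850591), np.float64(0.5610401878781466)])
[485.48 378.17  96.  ]
[486.43 380.    96.  ]
[487.87 376.59  96.  ]
```

View pics/w16.png

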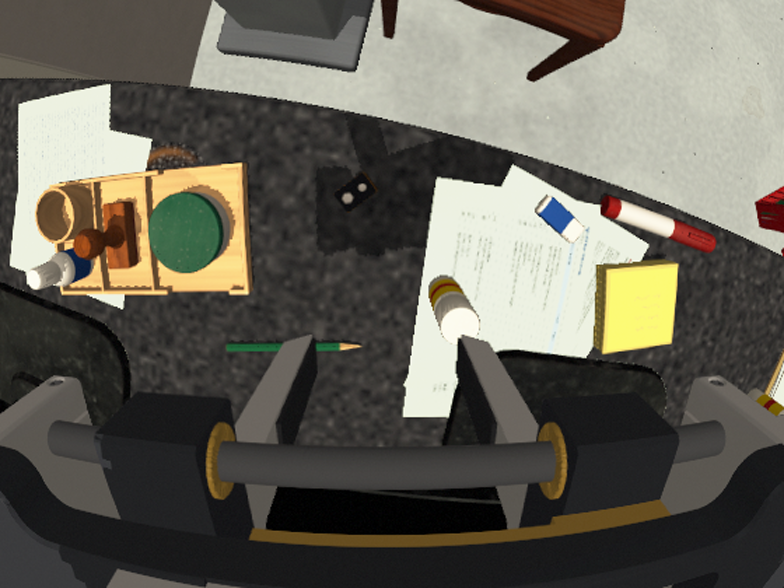

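```bash
python3 -c "
from m import *
P=([479.4,329,188.2],[-3.14,-.002,-2.918])
print(atz('wrist',*px(460,322,(0,0),1.4),96,P))
go((487,378.5,130),3.367);go((487,378.5,56),3.367)"
```

```text
[484.03 377.56  96.  ]
delta [-0.0182  0.0471  0.0586] rot [-0.001  -0.0017 -0.0031] rows>=1.2
delta [-0.0184  0.0472  0.1326] rot [-0.001  -0.0017 -0.0031] rows>=2.3
```

Consistent at (486,378). First move above, then straight down.

```bash
python3 -m pendant '[{"claw":0.06,"delta_pos":[-0.018,0.047,0.02],"rotation":[0,0,0]},{"claw":0.06,"delta_pos":[-0.018,0.047,0.05],"rotation":[0,0,0]},{"claw":0.06,"delta_pos":[-0.018,0.047,0.06],"rotation":[0,0,0]},{"claw":0.06,"delta_pos":[-0.018,0.047,0.09],"rotation":[0,0,0]},{"claw":0.06,"delta_pos":[-0.018,0.047,0.115],"rotation":[0,0,0]},{"claw":0.06,"delta_pos":[-0.018,0.047,0.132],"rotation":[0,0,0]},{"claw":0.06,"delta_pos":[-0.018,0.047,0.132],"rotation":[0,0,0]}]' 20
python3 -c "
from h import *
print(pose())
save('scene','s17',(100,200,240,330),5)
save('wrist','w17',None,1.4)"
```

```text
clock: 23.62
eef_pos: [486.7, 377.5, 56.2]
eef_rot: [-3.14, -0.003, -2.92]
wrist_force: [-0.0, 0.1, 1.5]
finger_gap: 60.0
(array([486.7 , 377.49,  56.17]), array([-3.14, -0.  , -2.92]))
```

View pics/s17.png

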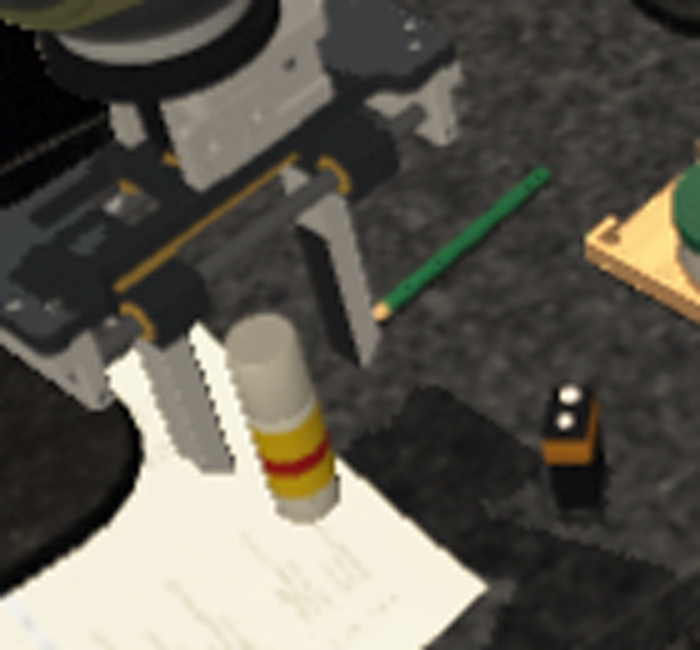

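View pics/w17.png

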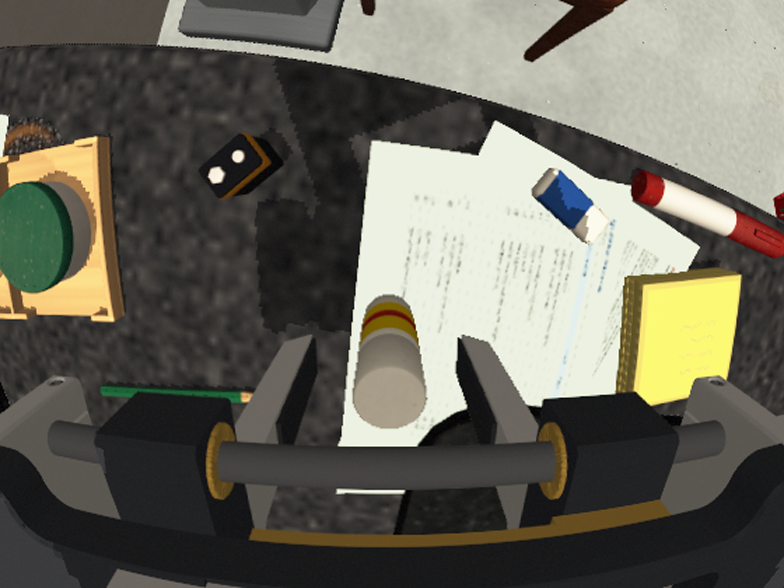

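```bash
python3 -c "
from m import *
P=([486.7,377.5,56.2],[-3.14,-.003,-2.92])
print(atz('wrist',*px(390,391,(0,0),1.4),96,P),atz('wrist',*px(389,320,(0,0),1.4),40,P))"
```

```text
[482.78 377.43  96.  ] [475.63 375.76  40.  ]
```

```bash
python3 -m pendant '[{"claw":0.06,"delta_pos":[0.002,0,0],"rotation":[0,0,0]},{"claw":0.01,"delta_pos":[0.002,0,0],"rotation":[0,0,0]},{"claw":0.01,"delta_pos":[0.002,0,0],"rotation":[0,0,0]},{"claw":0.01,"delta_pos":[0.002,0,0],"rotation":[0,0,0]},{"claw":0.01,"delta_pos":[0.002,0,0],"rotation":[0,0,0]},{"claw":0.01,"delta_pos":[0.002,0,0],"rotation":[0,0,0]},{"claw":0.01,"delta_pos":[0.002,0,-0.03],"rotation":[0,0,0]},{"claw":0.01,"delta_pos":[0.002,0,-0.08],"rotation":[0,0,0]},{"claw":0.01,"delta_pos":[0.002,0,-0.1],"rotation":[0,0,0]},{"claw":0.01,"delta_pos":[0.002,0,-0.1],"rotation":[0,0,0]}]' 20
python3 -c "
from h import *
save('scene','s18',(100,130,240,330),3)
go((484.3,32,160),3.367)"
```

```text
clock: 24.98
eef_pos: [485.8, 378.2, 159.0]
eef_rot: [3.141, 0.002, -2.92]
wrist_force: [0.8, -0.5, -0.9]
finger_gap: 26.8
delta [ 0.0771 -0.3371 -0.0025] rot [-0.0004 -0.0003 -0.0034] rows>=5.5
```

View pics/s18.png

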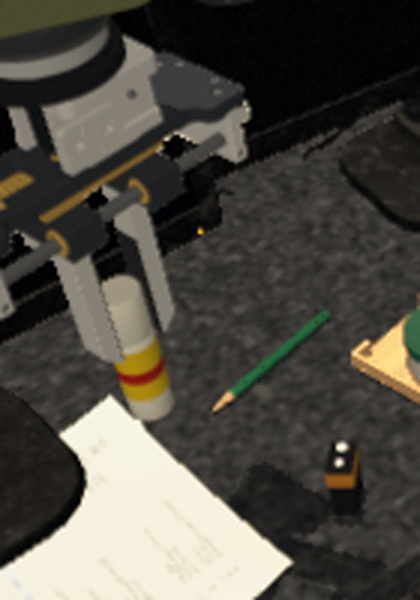

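```bash
python3 -m pendant '[{"claw":0.01,"delta_pos":[0.012,-0.05,0],"rotation":[0,0,0]},{"claw":0.01,"delta_pos":[0.024,-0.105,0],"rotation":[0,0,0]},{"claw":0.01,"delta_pos":[0.037,-0.16,0],"rotation":[0,0,0]},{"claw":0.01,"delta_pos":[0.05,-0.215,0],"rotation":[0,0,0]},{"claw":0.01,"delta_pos":[0.062,-0.27,0],"rotation":[0,0,0]},{"claw":0.01,"delta_pos":[0.077,-0.32,0],"rotation":[0,0,0]},{"claw":0.01,"delta_pos":[0.077,-0.337,0],"rotation":[0,0,0]},{"claw":0.01,"delta_pos":[0.077,-0.337,0],"rotation":[0,0,0]},{"claw":0.01,"delta_pos":[0.077,-0.337,0],"rotation":[0,0,0]}]' 20
python3 -c "
from h import *
print(pose())
save('wrist','w19',None,1.4)
save('scene','s19',(220,110,360,270),4)
save('side','d19',(220,110,340,260),4)
go((484.3,32,60),3.367)"
```

```text
clock: 26.15
eef_pos: [484.2, 33.2, 157.0]
eef_rot: [-3.142, -0.001, -2.919]
wrist_force: [-0.4, -0.6, -0.1]
finger_gap: 26.7
(array([484.22,  33.23, 156.98]), array([-3.14, -0.  , -2.92]))
delta [ 0.0001 -0.0012  0.0973] rot [-0.0003 -0.0007 -0.0019] rows>=1.6
```

View pics/w19.png

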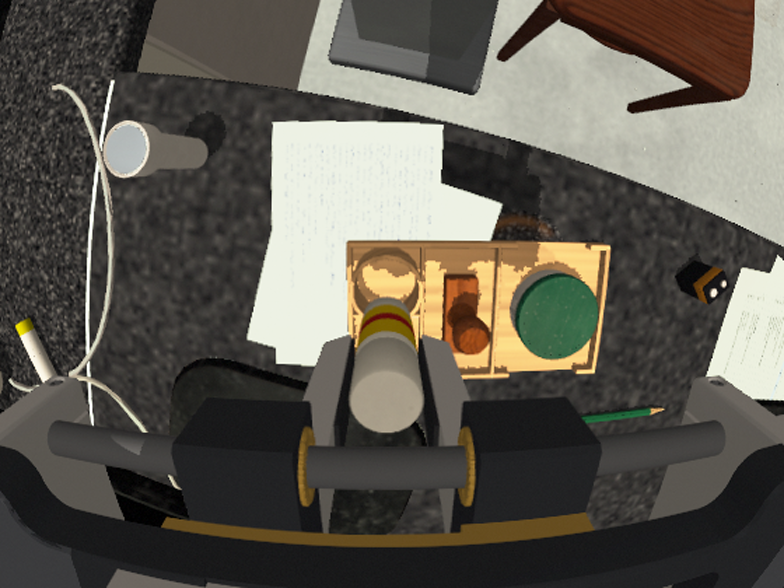

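View pics/s19.png

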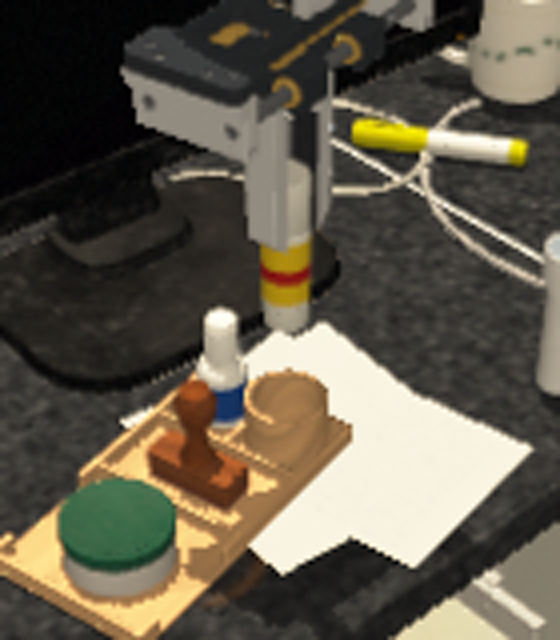

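View pics/d19.png

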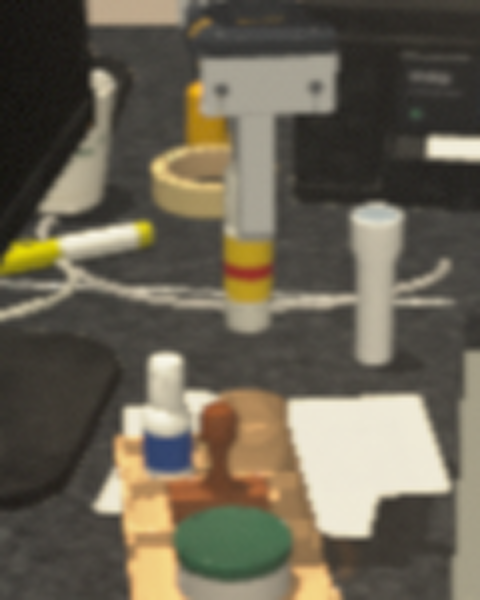

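```bash
python3 -m pendant '[{"claw":0.01,"delta_pos":[0,-0.001,0.025],"rotation":[0,0,0]},{"claw":0.01,"delta_pos":[0,-0.001,0.045],"rotation":[0,0,0]},{"claw":0.01,"delta_pos":[0,-0.001,0.045],"rotation":[0,0,0]}]' 20
python3 -c "
from h import *
print(pose())
save('scene','s20',(230,140,340,250),5)
save('side','d20',(230,130,330,250),5)
save('wrist','w20',(230,150,330,330),4)
go((484.3,32,60),3.367)"
```

```text
clock: 26.68
eef_pos: [483.8, 32.8, 111.3]
eef_rot: [3.141, -0.003, -2.917]
wrist_force: [-0.0, 0.8, -1.0]
finger_gap: 26.5
(array([483.79,  32.76, 111.35]), array([ 3.14, -0.  , -2.92]))
delta [ 0.0007 -0.0003  0.0532] rot [-0.0006  0.0005 -0.0014] rows>=0.9
```

View pics/s20.png

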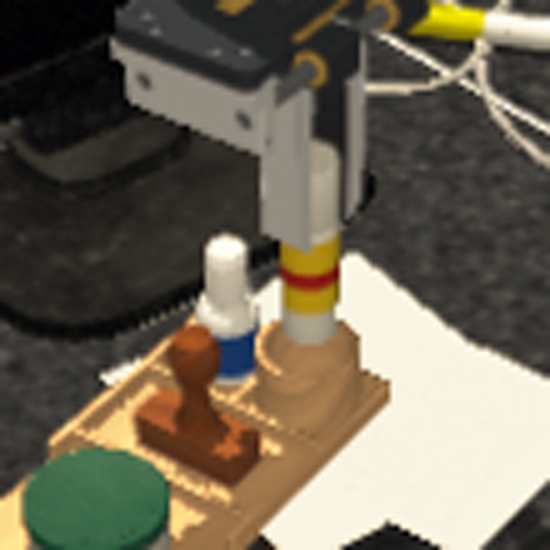

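View pics/d20.png

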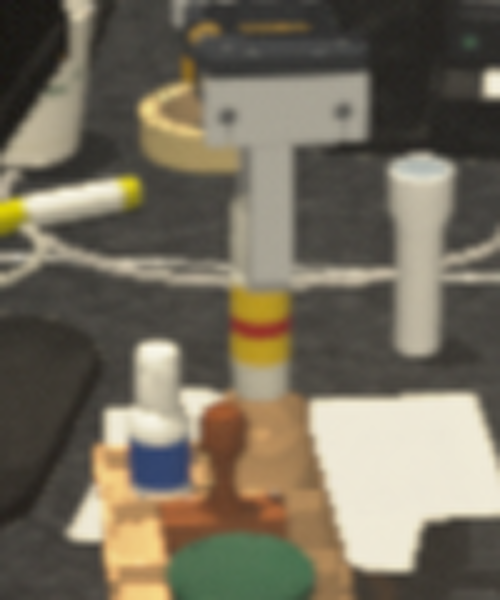

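View pics/w20.png

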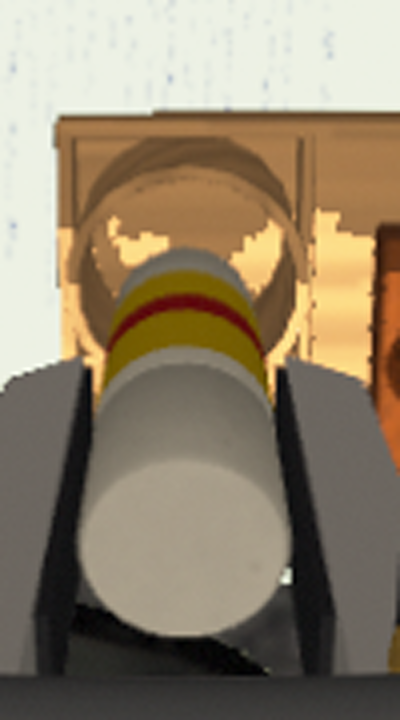

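```bash
python3 -m pendant '[{"claw":0.01,"delta_pos":[0.002,0,0.002],"rotation":[0,0,0]},{"claw":0.01,"delta_pos":[0.002,0,0.02],"rotation":[0,0,0]},{"claw":0.01,"delta_pos":[0.002,0,0.035],"rotation":[0,0,0]},{"claw":0.01,"delta_pos":[0.002,0,0.047],"rotation":[0,0,0]},{"claw":0.01,"delta_pos":[0.002,0,0.0515],"rotation":[0,0,0]},{"claw":0.01,"delta_pos":[0.002,0,0.0515],"rotation":[0,0,0]}]' 20
python3 -c "
from h import *
save('scene','s21',(230,140,340,250),5)"
```

```text
clock: 27.58
eef_pos: [483.0, 32.0, 61.6]
eef_rot: [-3.141, 0.0, -2.918]
wrist_force: [-0.3, -0.8, -0.1]
finger_gap: 26.8
```

View pics/s21.png

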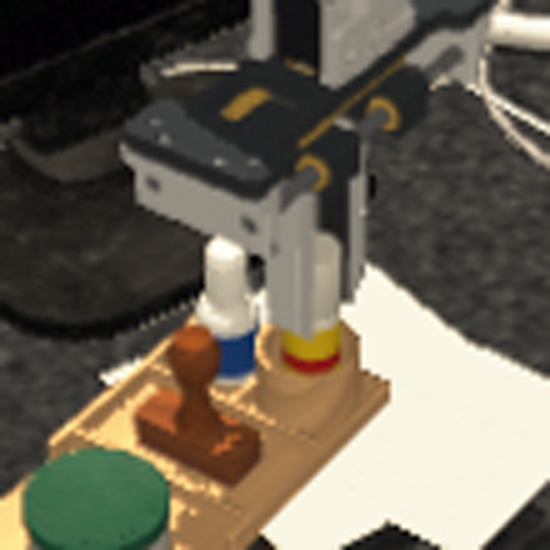

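```bash
python3 -m pendant '[{"claw":0.01,"delta_pos":[0,0,0.002],"rotation":[0,0,0]},{"claw":0.01,"delta_pos":[0,0,0.002],"rotation":[0,0,0]},{"claw":0.042,"delta_pos":[0,0,0.002],"rotation":[0,0,0]},{"claw":0.042,"delta_pos":[0,0,0.002],"rotation":[0,0,0]},{"claw":0.042,"delta_pos":[0,0,0.002],"rotation":[0,0,0]},{"claw":0.042,"delta_pos":[0,0,-0.03],"rotation":[0,0,0]},{"claw":0.042,"delta_pos":[0,0,-0.08],"rotation":[0,0,0]},{"claw":0.042,"delta_pos":[0,0,-0.14],"rotation":[0,0,0]},{"claw":0.042,"delta_pos":[0,0,-0.18],"rotation":[0,0,0]},{"claw":0.042,"delta_pos":[0,0,-0.18],"rotation":[0,0,0]}]' 20
python3 -c "
from h import *
print(pose())
save('wrist','w22',None,1.4)
save('scene','s22',(200,120,400,280),4)
save('side','d22',(220,130,340,280),4)"
```

```text
clock: 28.88
eef_pos: [483.9, 32.1, 244.7]
eef_rot: [-3.14, 0.006, -2.918]
wrist_force: [-0.8, 0.3, -1.1]
finger_gap: 42.0
(array([483.92,  32.08, 244.66]), array([-3.14,  0.01, -2.92]))
```

View pics/w22.png

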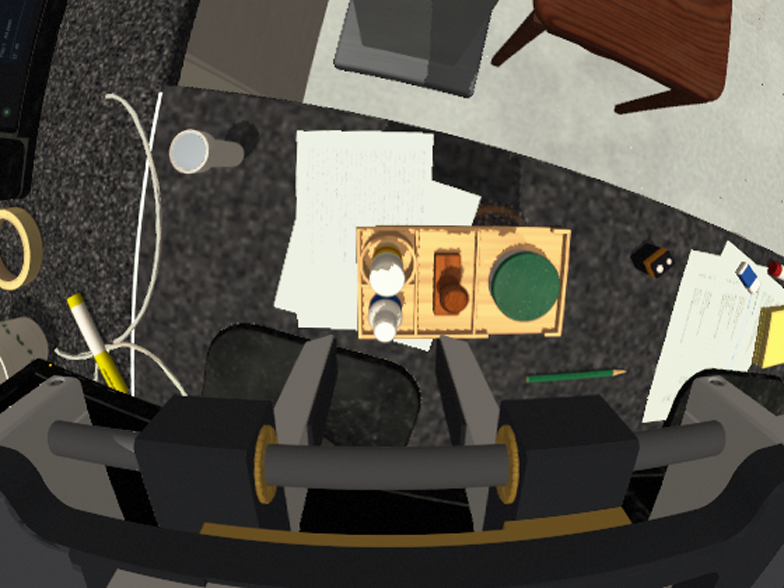

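View pics/s22.png

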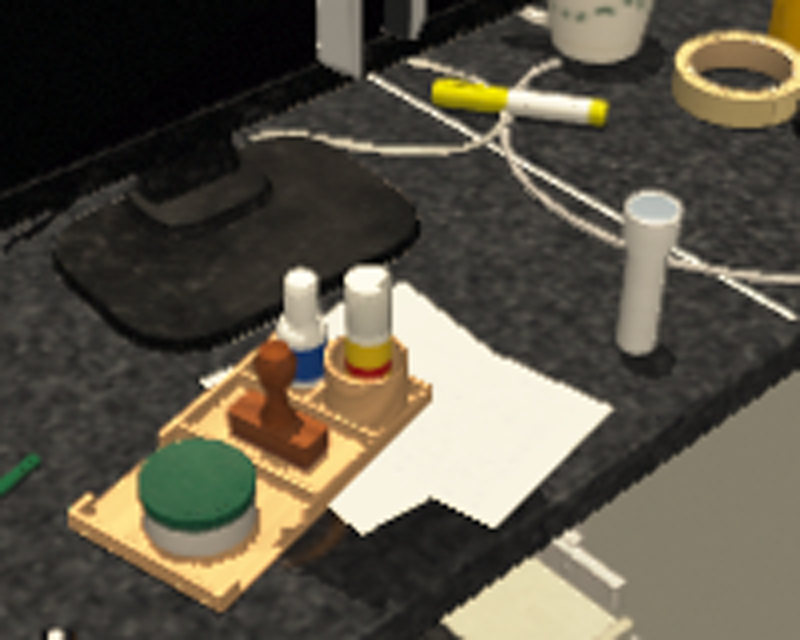

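View pics/d22.png

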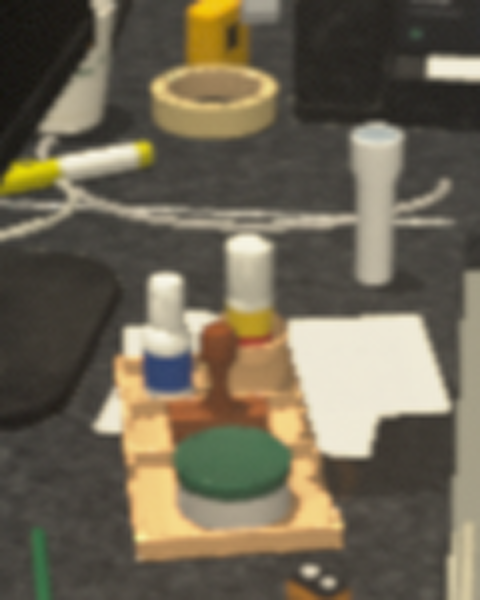

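All four pieces stand upright in their cells: tin (197,490), stamp (278,410), bottle (302,330) and glue (368,330) in the scene crop. The torch and battery look as they did at the start, and the gripper is clear.

```bash
python3 -c "
from cell import manip
print(manip.sign_off())"
```

```text
the job is handed in; nothing more can be done
None
```

All four pieces are in the tray, placed in the order you listed them: tin, stamp, bottle, glue. I handed the job in at about 29 s of the 102 s allowed.

- **Last checks:** The final wrist, scene and side pictures show each piece standing upright in its own cell. The stamp lies lengthwise in the long cell. The torch and battery are standing where they were, and the gripper is about 240 mm above the tray, touching nothing. Wrist force stayed within about 2 N in every reading.
- **Heights that disagreed:** Heights from two wrist views came out mostly 3 to 9 mm lower than the sizes you gave, and 11 mm for one tray corner. I used your heights and cross-checked horizontal positions between cameras, which mostly agreed within 2 to 5 mm. One fixed-camera reading of a tray corner was about 10 mm off, so I left it out.
- **Other mismatches:** The grip on the bottle's cap read 24 mm instead of 22 mm. The visible top of the stamp base measured 23 x 56 mm, smaller than its stated 35 x 61 mm. Neither caused any trouble.

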